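Press two proud bushes flush on an index-dial lever press

TASK

Two of the four steel collars on the index dial of the small bench press have a brass bush that still stands proud. Bring each of these under the ram by pushing the dial round by its spokes until it clicks into its notch, pull the sprung lever down until the bush is pressed flush, and each time ease the lever gently all the way back up to its stop, never letting it fly back. Leave all four collars standing in their nests, and do not shift or tip the loose tin, cup and pipe offcut beside the press.

Things in the scene. Friction and masses are not known exactly. Their poses are not given: they have to be found in the camera images.
- press: Green cast bench press fixed to the table. Origin: centre of its base, on the table top. x runs from its front to the column at its back, y to its left (away from the lever), z up; it stands turned by -6 to +17 degrees. Base plate x -165 to +130, y +-80, 18 mm high. Column x above +72, |y| below 48 mm up to z = 41, below 26 mm higher up.
- ram_nose (a point): Centre of the flat lower end (21 mm across) of the steel ram: press frame (-18, 0, 100) mm with the lever up. It goes down 15 mm per rad of the lever and meets the face of a flush bush (83 mm above the table) at lever 1.13. Head round the ram: x -50 to +80, |y| below 28, z 122 to 250 mm; spring can on its left to y = +45 (x -17 to +51, z 166 to 234); ram bar on top to z = 301.
- dial_centre (a point): Point on the upright axis of the round steel index dial, at mid-height of its spokes: press frame (-75, 0, 50) mm. Dial plate: radius 82 mm, top at z = 63; collars on it 36 mm across, up to z = 83. Six level round spokes, 11 mm thick, stick out from under the plate, 60 degrees apart, each ending in a black ball (19 mm) centred 135 mm from the axis.
- push_side (a point): Press frame (-133, 100, 50) mm: on the circle of 115 mm round the dial axis, at its front left, where spokes are best pushed sideways (level, along that circle): clear of head and lever. Free air beneath the spokes down to the base plate (z = 18 mm); only on the dial's right, in direction -60 degrees, stands the detent housing (up to z = 42).
- dial (a joint): Turn of the dial, rad, growing anticlockwise seen from above; 0 at the start. It has six stations 60 degrees apart, 57 mm from the axis, each in line with a spoke. The place under the ram lies from the axis towards press +x. A sprung detent (about 4 N at a spoke) draws the dial into the nearest multiple of pi/3, where a station is exactly under the ram; pushed past half-way it drops on into the next. Turns both ways.
- bush_a_top (a point): Centre of the upper face of brass bush A (18 mm across), one of the two that stand proud. Its steel collar (36 mm across, 20 mm tall, loose, held sideways by three 7 mm high dowels) starts in the nest in direction 0, 60, 180 or 300 degrees round the dial from press +x; which one differs each time.
- bush_b_top (a point): The same for brass bush B, the other one that stands proud.
- bush_a (a joint): How far bush A is pressed in, m: 0 stands 12 mm proud of its collar, 0.012 is flush, stop at 0.0124. At the start 0 to 0.004. A tight fit (about 55 N), too tight to push in by hand; it stays where it is left.
- bush_b (a joint): The same for bush B.
- lever (a joint): Angle of the lever, rad: 0 fully up on its stop, growing as the grip is pulled down, stop at 1.2. At 0 the lever points to the front of the press and 30 degrees upward; at 1.13 it points 35 degrees downward. A spring drives it up: about 3 N at the grip near the top, 8 N at the bottom; pressing a bush takes some 5 N more. Let go, it flies up at several rad/s.
- lever_grip (a point): Middle of the lever's red crosswise grip: a level round bar parallel to press y, 23 mm thick, 109 mm long, on the right of the press, 190 mm from the pivot: press frame (-148, -112, 295) mm with the lever up, (-139, -112, 92) at lever 1.13. The steel arm (13 mm) joins its inner end. Can be pushed down from above and followed back up, or gripped.
- lever_pivot (a point): Point on the lever's level hinge axis (parallel to press y), in the plane of lever_grip: press frame (17, -112, 200) mm. The lever's hub reaches only to y = -73.
- gel_tin: Loose dark green tin with a pale cap, 66 mm across, 96 mm tall, standing on the table left of the press; origin at its underside. Bystander.
- bolt_cup: Loose open galvanised cup, 69 mm across, 74 mm tall, standing on the table left of the press; origin at its underside. Bystander.
- pipe_offcut: Loose piece of steel pipe, 42 mm across, 60 mm tall, standing on the table left of the press; origin at its underside. Bystander.
- collar_a_top (a point): Centre of the upper face of the loose steel collar that holds bush A, 83 mm above the table in its nest; z is its axis.
- collar_b_top (a point): The same for the collar that holds bush B.
- collar_c_top (a point): Centre of the upper face of a like collar whose bush is already flush. Nothing to do on it; it rides along in its nest.
- collar_d_top (a point): The same for the other collar that is already done. The two remaining nests are empty.
Mind the look-alikes: they are no part of the job. What is shaped like the part that bears bush_a_top but brown or orange is not meant.

How it is judged (in metres and radians):
On the way, in this order (a step that is already met when the one before it is completed fails the run):
1. one of the two proud bushes is pressed flush (within 1.5 mm) (value of joint any of bush_a, bush_b above 0.0105 m), for 0.1 s.
2. the lever is back up at its stop (within 0.08 rad) (value of joint lever below 0.08 rad), for 0.1 s.
3. the other bush is pressed flush too (value of joint each of bush_a, bush_b above 0.0105 m), for 0.1 s.
At the end, for the whole second after the job is handed in: both bushes are flush with their collars (at most 1.5 mm proud), the lever is up at its stop (within 0.08 rad), and all four collars stand upright on the dial in their nests (within 5 mm) (all of step 3 and value of joint lever below 0.08 rad and horizontal distance between each of collar_a_top, collar_b_top, collar_c_top, collar_d_top and dial_centre below 0.062 m and angle between each of collar_a_top, collar_b_top, collar_c_top, collar_d_top's own z axis and vertical below 0.15 rad and height (world z) of each of collar_a_top, collar_b_top, collar_c_top, collar_d_top below 0.088 m); the robot touches nothing.
It fails at once if the lever flies back up faster than 2 rad/s (0.38 m/s at the grip) (velocity of joint lever below -2 rad/s).
It fails at once if the tin is shifted by more than 30 mm or tipped (distance of gel_tin from where it was at the start of the episode above 0.03 m or angle between gel_tin's own z axis and vertical above 0.5 rad).
It fails at once if the cup is shifted by more than 30 mm or tipped (distance of bolt_cup from where it was at the start of the episode above 0.03 m or angle between bolt_cup's own z axis and vertical above 0.5 rad).
It fails at once if the pipe offcut is shifted by more than 30 mm or tipped (distance of pipe_offcut from where it was at the start of the episode above 0.03 m or angle between pipe_offcut's own z axis and vertical above 0.5 rad).
It also fails if it takes over 72 s, if anything falls off the work surface, if the arm or the gripper's body presses on something with over 40 N, if the wrist force passes 120 N, or if a joint passes its speed limit or range.

ROBOT

A 6-joint arm with a two-finger parallel gripper is mounted at the origin on a cart in front of the work surface, level with it; the furniture and walls round the work are solid. World frame = base frame: x ahead of the robot, y to its left, z up, the work surface at z = 0. Lengths are in mm, angles in rad, forces in N, time in s.
With the tool pointing down it reaches from about 275 to 750 mm from the base axis. Payload 10.2 kg.
Tool frame: the origin (TCP) lies at the very end of the fingers, on their centre line; the grasp point (between the pads) lies 19 mm behind it; z points along the fingers, x is the direction in which the jaws open and shut, and the axes are right-handed (so a half turn about z gives the same grasp; the last joint's range is limited). The gripper opens to 85 mm and grips with 20 to 120 N. Pads are 22 mm wide; open, the fingers measure 114 mm over their backs; the gripper's body (76 mm by 85 mm) begins 54 mm behind the grasp point. The pads swing forward as they close: fully open they stand 13 mm farther back than shut.
Start: joints at [0.966, 0.313, 1.498, -0, 1.331, -0.223], TCP at [195.623, 487.199, 202.094] pointing down, gripper open.
Joint ranges: [-2.94, 2.94], [-0.97, 2.17], [0.19, 2.56], [-1.23, 4.37], [0.02, 3.11], [-2.88, 2.88]. Speed limits (rad/s): [2.39, 2.39, 3.01, 3.14, 3.14, 3.14].

INTERFACE

Orientations are given as a unit quaternion [w, x, y, z].
In Python, from rig import ctrl, cams gives the robot as it stands.
- The arm moves only by the tool play_rows, never from a script. Its argument "steps" is a list of rows, each a list of 2 entries, a list of its own where there are three numbers: the shift along the tool's x, y, z normalised to -1 to 1, where 1 is 0.75 m, then the turn, a rotation vector about the tool's x, y, z normalised to -1 to 1, where 1 is 45 degrees. A call has 1 to 20 rows; each row shifts and turns the commanded pose from where the row before left it, along the tool's axes as they then stand; what a row does not reach is not made up. A row lasts 1/10 s, in which the tool goes at most 50 mm and 8.59 degrees, less where a joint would pass 70% of its speed; a pose out of reach is approached as far as the arm can. A call with a number of a shift or a turn outside -1 to 1 is refused whole. A call with a gripper value outside its range is refused whole. "grip" is the closure, from 0 (fully open) to 1 (shut), set as the call begins (left out, the last holds). The fingers move at their own pace and stop on an object; "squeeze" is the grip in N (left out, the last holds). Time passes only in rows, so rows that do not move let the fingers close. It gives the time, the measured TCP pose, the force and the opening at its end, in the units of the state.
- ctrl.sense(): the state, without advancing time (a new reading comes with each control period).
- cams.capture(name): name is "side" or "top"; returns the picture (420x560x3 uint8, red, green, blue); there is no depth.
- cams.camera_info(name): a dict with "fx", "fy", "cx", "cy" (pixels), "xyz" and "attitude" of the camera in the world. Camera axes: x right, y up, looking along -z (the intrinsics and any distortion apply to the point x, -y, -z); pixel columns grow to the right and rows downward; lengths in mm; the calibration is good to about 2 mm. A picture is of the moment at which its call begins. camera_info takes no time and is no camera call.
- ctrl.finish_job(): hands the job in, once; it reports no verdict.
Trained networks look in the newest picture that a camera, given by its name, has taken for a name from the list of things; names that differ only in an ending like _2 or _b are one class to them, and where a whole thing is asked for, a point or a joint stands for the part that bears it (a point fixed in the world has none). Each returns a list of dicts, best first, with "p" (0 to 1); they miss things now and then, are a little off and sometimes report something else, mostly with a low value. They report only what shows in the picture. A call takes as long as a camera call. They do not tell look-alikes from the thing itself.
- cams.search_frame(camera, thing): "rect" ([centre column, centre row, width, height] in pixels, round what is visible of it).
- cams.tip_of(camera, thing): "pixel" ([column, row] in pixels: a listed point, or the origin of a listed thing).
The state is a dict: "time_s": time; "joints": joint angles; "dq": joint speeds; "tau": joint torques, N m; "eef_pos": TCP position; "ee_rot": TCP orientation; "force": force on the tool from outside, world axes, zero at the start; "wrist_torque": the same for the moment, N m; "grip_width": opening from 0.0 (shut) to 1.0 (fully open).
Only numpy, scipy, OpenCV 4.12 (cv2) and the standard library are available. Lean on these libraries where they do the work, as an engineer would, in place of code of your own. Each camera call takes 0.05 s, during which the arm holds its last target.

## Working session

There is one attempt and no reset: what is moved stays moved. The work goes in short steps, Python scripts to look and compute and a tool call to move; the robot and the scene stay as the last step left them, time stands still between calls to the robot, and variables do not carry over. Pictures are saved under pics/ and viewed, and the job is handed in when it is done.

Besides the shell and the picture viewer there is one more tool, called after "Call:" in YAML: its name, and indented under it one key for each argument. play_rows: Moves the arm, as the interface text tells. Its arguments: {"type":"object","properties":{"steps":{"type":"array"},"grip":{"type":"number"},"squeeze":{"type":"number"}},"required":["steps"]}

```bash
ls; mkdir -p pics
python3 - <<'E'
from rig import ctrl,cams
import cv2
for n in("side","top"):
    im=cams.capture(n); cv2.imwrite(f"pics/{n}0.png",im[:,:,::-1]); print(cams.camera_info(n))
    for t in["press","dial_centre","ram_nose","lever_grip","lever_pivot","bush_a_top","collar_a_top","collar_c_top","gel_tin","bolt_cup","pipe_offcut","push_side"]:
        try:print(n,t,[(round(d['p'],2),[round(float(x),1) for x in d['pixel']]) for d in cams.tip_of(n,t)])
        except Exception as e: print(t,e)
print(ctrl.sense())
E
```

```text
pics
{'fx': 430.39155903203954, 'fy': 430.39155903203954, 'cx': 280.43603103890115, 'cy': 206.6993933181561, 'xyz': array([567.78243106, 908.50547144, 678.59215561]), 'attitude': array([ 0.00988505, -0.00347947,  0.44327169,  0.89632605])}
side press [(0.81, [271.0, 245.4])]
side dial_centre [(0.84, [302.0, 225.1])]
side ram_nose [(0.6, [276.1, 211.9]), (0.6, [279.5, 215.5])]
side lever_grip [(0.78, [323.6, 100.3])]
side lever_pivot []
side bush_a_top [(0.46, [206.8, 287.4]), (0.4, [263.7, 345.4])]
side collar_a_top [(0.94, [264.3, 347.8]), (0.88, [220.3, 335.7]), (0.66, [285.4, 202.6])]
side collar_c_top [(0.75, [278.7, 215.2])]
side gel_tin [(0.61, [362.4, 291.4])]
side bolt_cup [(0.64, [314.4, 320.1])]
side pipe_offcut [(0.68, [254.1, 319.3])]
side push_side [(0.69, [341.1, 248.2])]
{'fx': 531.3470288603548, 'fy': 531.3470288603548, 'cx': 279.5967896964389, 'cy': 218.59639791125696, 'xyz': array([ 393.8166581 ,  234.65378634, 1429.81104305]), 'attitude': array([ 0.70752621,  0.04553577, -0.04597803, -0.70371811])}
top press [(0.87, [304.8, 218.2]), (0.6, [314.3, 259.8]), (0.53, [2
[... 547 characters left out ...]
de [(0.58, [279.8, 271.2])]
{'time_s': 1.3, 'joints': array([ 9.65585760e-01,  3.12879440e-01,  1.49768177e+00, -2.01792186e-05,
        1.33097928e+00, -2.23431452e-01]), 'dq': array([ 0.00105465, -0.00070422, -0.00146068, -0.00094709,  0.00036886,
       -0.00227204]), 'tau': array([ 5.71443070e-04, -4.12162292e+01, -2.59898436e+01, -2.30239120e-04,
        4.57589949e-04, -1.47982269e-05]), 'eef_pos': array([195.64250144, 487.2036922 , 202.11157082]), 'ee_rot': array([-3.23070036e-07,  8.28422487e-01,  5.60103725e-01,  2.78584117e-05]), 'force': array([ 0.43584194, -0.00646434, -0.14569297]), 'wrist_torque': array([-0.0160913 , -0.00824815, -0.00985734]), 'grip_width': 0.9935413870933177}
```

View pics/side0.png

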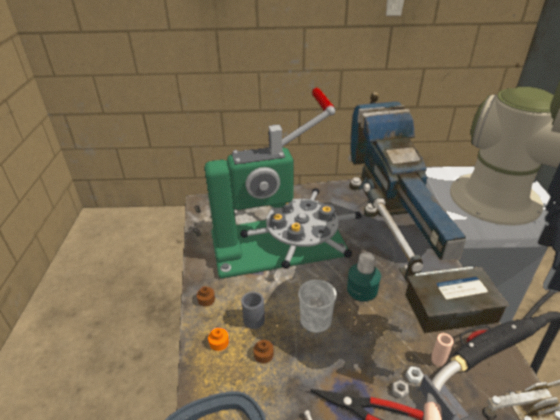

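View pics/top0.png

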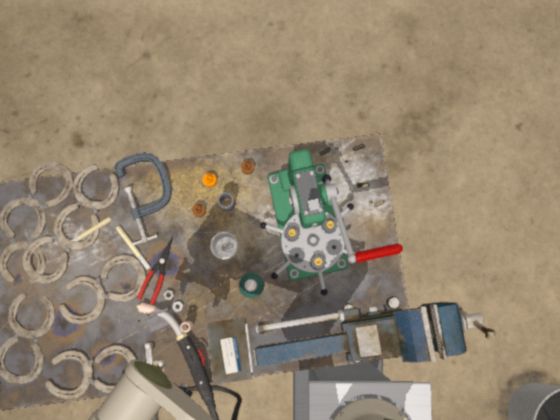

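```bash
cat > h.py <<'E'
import numpy as np, cv2
from scipy.spatial.transform import Rotation as R
from rig import cams
def q(a): a=np.asarray(a); return R.from_quat([a[1],a[2],a[3],a[0]])
INF={n:cams.camera_info(n) for n in("side","top")}
def proj(n,P):
    i=INF[n]; p=q(i['attitude']).inv().apply(np.atleast_2d(P)-i['xyz'])
    x,y,z=p[:,0],-p[:,1],-p[:,2]
    return np.c_[i['fx']*x/z+i['cx'],i['fy']*y/z+i['cy']]
def back(n,px,z):
    i=INF[n]; d=q(i['attitude']).apply([(px[0]-i['cx'])/i['fx'],-(px[1]-i['cy'])/i['fy'],-1])
    return i['xyz']+d*(z-i['xyz'][2])/d[2]
def W(pose,P):
    x,y,t=pose; P=np.atleast_2d(P).astype(float); c,s=np.cos(t),np.sin(t)
    return np.c_[x+c*P[:,0]-s*P[:,1],y+s*P[:,0]+c*P[:,1],P[:,2]]
E
python3 - <<'E'
from h import *
from scipy.optimize import least_squares
print({k:v for k,v in INF['side'].items()}.keys())
obs=[("side",(0,0,0),(271,245.4)),("side",(-75,0,50),(302,225.1)),("side",(-148,-112,295),(323.6,100.3)),("side",(-133,100,50),(341.1,248.2)),
("top",(0,0,0),(304.8,218.2)),("top",(-75,0,50),(313.1,240.1)),("top",(-148,-112,295),(377.1,252)),("top",(-133,100,50),(279.8,271.2))]
def f(p): return np.concatenate([(proj(n,W(p,P))-np.array(u))[0] for n,P,u in obs])
for y0 in(0,1.57,3.14,-1.57):
    r=least_squares(f,[400,200,y0],loss='soft_l1',x_scale=[100,100,1]); print(r.cost,r.x,np.degrees(r.x[2]))
    if r.cost<60: print(f(r.x).reshape(-1,2).round(1)); best=r.x
for n,c in(("gel_tin",(253.1,284.1)),("bolt_cup",(227.6,242.5)),("pipe_offcut",(224,203.3))): print(n,back("top",c,0))
for n,c in(("gel_tin",(362.4,291.4)),("bolt_cup",(314.4,320.1)),("pipe_offcut",(254.1,319.3))): print(n,back("side",c,0))
import cv2
for n,s in(("top",[215,130,420,310]),("side",[190,80,390,290])):
    im=cv2.imread(f"pics/{n}0.png")
    c=im[s[1]:s[3],s[0]:s[2]]; cv2.imwrite(f"pics/{n}0c.png",cv2.resize(c,None,fx=3.5 if n=="top" else 2.8*1.4,fy=3.5 if n=="top" else 2.8,interpolation=cv2.INTER_CUBIC) if n=="top" else cv2.resize(c,None,fx=2.8,fy=2.8,interpolation=cv2.INTER_CUBIC))
E
```

```text
dict_keys(['fx', 'fy', 'cx', 'cy', 'xyz', 'attitude'])
5.542366244276261 [5.89040427e+02 1.66614450e+02 2.20578601e-01] 12.638222874584121
[[ 0.  -0.3]
 [ 0.4 -1.7]
 [-1.1 -1. ]
 [ 0.3 -0.2]
 [-0.3 -2.8]
 [-1.3  0.6]
 [ 0.3  0.8]
 [-0.8 -0.4]]
5.542366244274998 [5.89040426e+02 1.66614451e+02 2.20578616e-01] 12.638223743974505
[[ 0.  -0.3]
 [ 0.4 -1.7]
 [-1.1 -1. ]
 [ 0.3 -0.2]
 [-0.3 -2.8]
 [-1.3  0.6]
 [ 0.3  0.8]
 [-0.8 -0.4]]
5.5423662442765185 [5.89040427e+02 1.66614450e+02 2.20578599e-01] 12.63822277963917
[[ 0.  -0.3]
 [ 0.4 -1.7]
 [-1.1 -1. ]
 [ 0.3 -0.2]
 [-0.3 -2.8]
 [-1.3  0.6]
 [ 0.3  0.8]
 [-0.8 -0.4]]
5.5423662442749295 [5.89040426e+02 1.66614451e+02 2.20578616e-01] 12.638223766954932
[[ 0.  -0.3]
 [ 0.4 -1.7]
 [-1.1 -1. ]
 [ 0.3 -0.2]
 [-0.3 -2.8]
 [-1.3  0.6]
 [ 0.3  0.8]
 [-0.8 -0.4]]
gel_tin [403.23888284 304.07764693   0.        ]
bolt_cup [514.24495258 374.17300062   0.        ]
pipe_offcut [621.22170159 385.90032819   0.        ]
gel_tin [400.54799887 312.92485053   0.        ]
bolt_cup [504.74770145 382.53873963   0.        ]
pipe_offcut [621.21785319 377.57637682   0.        ]
```

View pics/top0c.png

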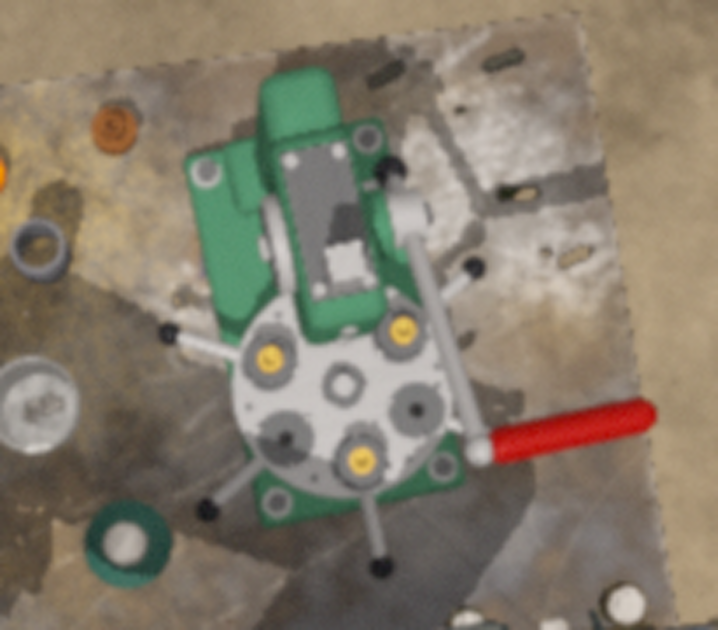

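View pics/side0c.png

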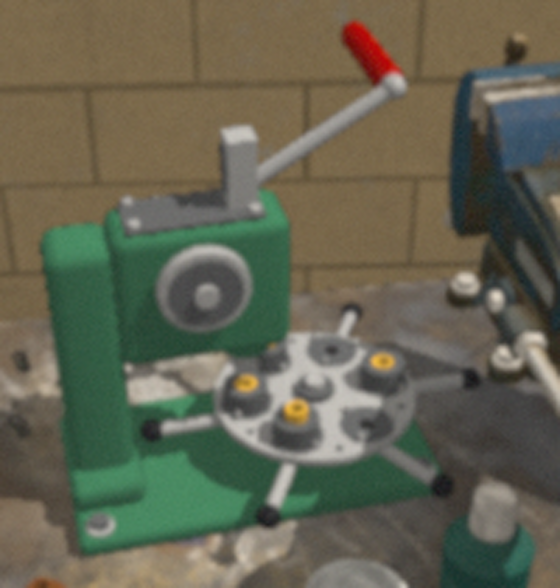

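Run:
```python
from h import *
pose=[589.04,166.61,0.2206]
for n in("top","side"):
    im=cv2.imread(f"pics/{n}0.png"); hsv=cv2.cvtColor(im,cv2.COLOR_BGR2HSV)
    m=((hsv[...,0]>14)&(hsv[...,0]<32)&(hsv[...,1]>140)&(hsv[...,2]>130)).astype(np.uint8)
    k,l,st,c=cv2.connectedComponentsWithStats(m)
    for i in range(1,k):
        if st[i,4]>5: print(n,c[i].round(1),st[i])
    for a in(0,60,180,300):
        t=np.radians(a)
        for z in(63,83,95):
            print(n,a,z,proj(n,W(pose,[-75+57*np.cos(t),57*np.sin(t),z])).round(1)[0])
    print([proj(n,W(pose,[-75+135*np.cos(t),135*np.sin(t),50])).round(1)[0].tolist() for t in np.radians(np.arange(0,360,60))])
im=cv2.imread("pics/side0.png")[185:270,235:370]; cv2.imwrite("pics/s1.png",cv2.resize(im,None,fx=5.9,fy=5.9,interpolation=cv2.INTER_LANCZOS4))
```

```text
top [208.9 180. ] [202 173  15  15 161]
top [329.5 224.1] [327 221   6   7  31]
top [291.8 232.3] [289 229   6   7  31]
top [318.  261.3] [316 259   5   6  24]
top 0 63 [307.2 218.9]
top 0 83 [307.6 217.9]
top 0 95 [307.9 217.3]
top 60 63 [291.  233.6]
top 60 83 [291.2 232.8]
top 60 95 [291.3 232.3]
top 180 63 [317.  261.9]
top 180 83 [317.5 261.5]
top 180 95 [317.9 261.3]
top 300 63 [328.2 225.5]
top 300 83 [328.9 224.6]
top 300 95 [329.4 224. ]
[[300.4, 190.9], [262.4, 225.1], [273.4, 275.8], [323.4, 291.8], [361.4, 256.5], [349.5, 206.2]]
side [326.1 208.6] [323 207   7   4  25]
side [277.5 216.5] [274 215   8   4  28]
side [295.6 226.7] [292 223   8   8  47]
side [219.1 336.3] [207 329  23  15 164]
side [227.2 344.5] [226 343   3   4   6]
side [216.7 349.9] [211 348  12   5  27]
side [232.2 353.6] [231 352   4   4   9]
side [205.8 380.8] [205 380   3   3   6]
side 0 63 [278. 223.]
side 0 83 [277.9 216. ]
side 0 95 [277.8 211.8]
side 60 63 [296. 235.]
side 60 83 [296.1 227.9]
side 60 95 [296.2 223.6]
side 180 63 [326.5 215.1]
side 180 83 [326.9 208.1]
side 180 95 [327.2 203.9]
side 300 63 [285.1 208.1]
side 300 83 [285.  201.2]
side 300 95 [284.9 197.1]
[[244.1, 233.1], [286.2, 263.9], [348.5, 252.6], [357.9, 214.2], [315.5, 190.5], [263.2, 198.5]]
```

View pics/s1.png

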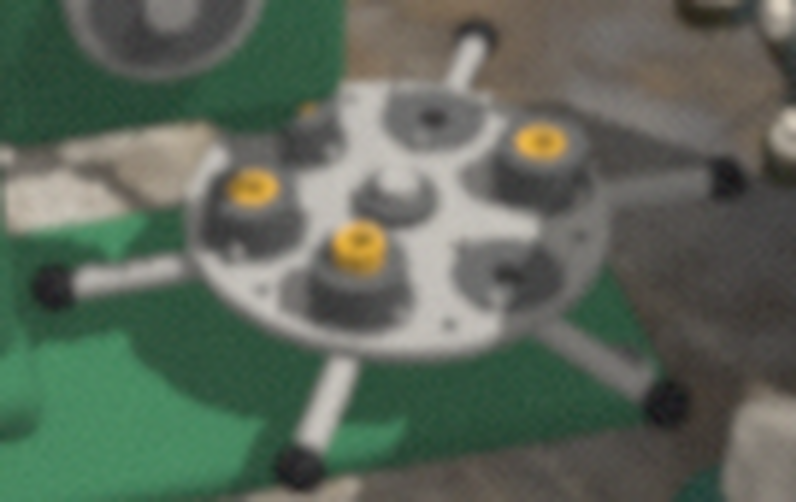

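Call:
play_rows:
  steps:
    - [[0,0,0],[0,0,0.176]]
    - [[0,0,0],[0,0,0.176]]
    - [[0,0,0],[0,0,0.176]]
    - [[0,0,0],[0,0,0.176]]
    - [[0,0,0],[0,0,0.176]]
    - [[0,0,0],[0,0,0.176]]
    - [[0,0,0],[0,0,0.176]]
  grip: 1

```text
time_s: 2.0
eef_pos: [195.6, 487.2, 202.1]
ee_rot: [-0.0, 0.994, 0.108, 0.0]
force: [-0.1, 0.5, -0.7]
grip_width: 0.001
```

```bash
cat >> h.py <<'E'
pose=[589.04,166.61,0.2206]
def d(P,s=None):
    "tool-frame shift (mm) from present TCP to press-frame point P"
    from rig import ctrl
    s=s or ctrl.sense(); r=q(s['ee_rot']); v=W(pose,P)[0]-s['eef_pos']; c,n=np.cos(pose[2]),np.sin(pose[2])
    e=s['eef_pos']-np.array([pose[0],pose[1],0]); pp=np.array([c*e[0]+n*e[1],-n*e[0]+c*e[1],e[2]])
    t=r.inv().apply(v); print("t",round(s['time_s'],2),"press",pp.round(1),"d_tool",t.round(1),"units",(t/750).round(4),"F",s['force'].round(1),"g",round(s['grip_width'],3))
    xa=r.apply([1,0,0]); print("yaw",np.degrees(np.arctan2(xa[1],xa[0])).round(2),"z",r.apply([0,0,1]).round(3),"J",s['joints'].round(2))
    return t
E
python3 - <<'E'
from h import *
d([-154,73.7,150])
d([-154,73.7,38])
d([-84.4,107.6,38])
# vise/lever context
print(W(pose,[[-148,-122,295],[-148,-122,355]]))
E
```

```text
t 2.0 press [-313.7  398.9  202.1] d_tool [161.3 324.4  52.1] units [0.2151 0.4326 0.0695] F [-0.1  0.5 -0.7] g 0.001
yaw 12.36 z [ 0.  0. -1.] J [0.97 0.31 1.5  0.   1.33 0.75]
t 2.0 press [-313.7  398.9  202.1] d_tool [161.3 324.4 164.1] units [0.2151 0.4326 0.2188] F [-0.1  0.5 -0.7] g 0.001
yaw 12.36 z [ 0.  0. -1.] J [0.97 0.31 1.5  0.   1.33 0.75]
t 2.0 press [-313.7  398.9  202.1] d_tool [230.8 290.2 164.1] units [0.3077 0.3869 0.2188] F [-0.1  0.5 -0.7] g 0.001
yaw 12.36 z [ 0.  0. -1.] J [0.97 0.31 1.5  0.   1.33 0.75]
[[471.3220272   15.18186893 295.        ]
 [471.3220272   15.18186893 355.        ]]
```

Call:
play_rows:
  steps:
    - [[0.0215,0.0433,0],[0,0,0]]
    - [[0.0215,0.0433,0],[0,0,0]]
    - [[0.0215,0.0433,0],[0,0,0]]
    - [[0.0215,0.0433,0],[0,0,0]]
    - [[0.0215,0.0433,0],[0,0,0]]
    - [[0.0215,0.0433,0],[0,0,0]]
    - [[0.0215,0.0433,0],[0,0,0]]
    - [[0.0215,0.0433,0],[0,0,0]]
    - [[0.0215,0.0433,0],[0,0,0]]
    - [[0.0215,0.0433,0],[0,0,0]]
    - [[0,0,0.04],[0,0,0]]
    - [[0,0,0.03],[0,0,0]]
    - [[0,0,0],[0,0,0]]

```text
time_s: 3.3
eef_pos: [422.9, 205.2, 147.4]
ee_rot: [0.0, 0.994, 0.11, -0.003]
force: [0.4, -0.2, 0.7]
grip_width: 0.004
```

Run:
```python
from h import *
d([-154,73.7,38])
for n in("top","side"): cv2.imwrite(f"pics/{n}1.png",cams.capture(n)[:,:,::-1])
a=cv2.imread("pics/top1.png")[150:330,190:420]; b=cv2.imread("pics/side1.png")[150:330,190:420]
cv2.imwrite("pics/c1.png",cv2.resize(np.hstack([a,b]),None,fx=1.73,fy=1.73))
```

```text
t 3.3 press [-153.7   74.   147.4] d_tool [  0.2   0.4 109.4] units [0.0003 0.0005 0.1458] F [ 0.4 -0.2  0.7] g 0.004
yaw 12.65 z [-0.005 -0.001 -1.   ] J [ 0.2   0.25  1.73  0.    1.16 -0.02]
```

View pics/c1.png

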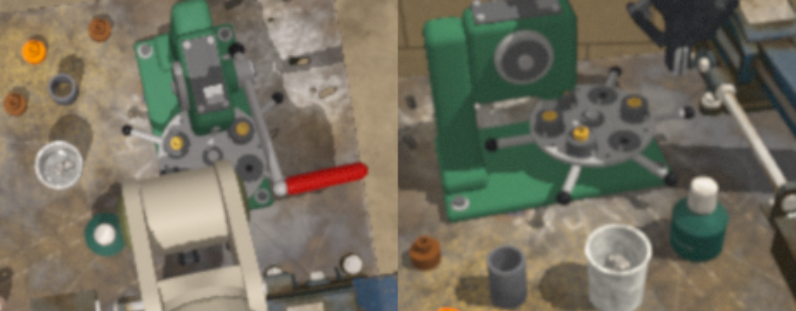

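Call:
play_rows:
  steps:
    - [[0,0,0.03],[0,0,0]]
    - [[0,0,0.03],[0,0,0]]
    - [[0,0,0.03],[0,0,0]]
    - [[0,0,0.03],[0,0,0]]
    - [[0,0,0.026],[0,0,0]]
    - [[0,0,0],[0,0,0]]

```text
time_s: 4.0
eef_pos: [423.8, 205.9, 39.6]
ee_rot: [0.0, 0.994, 0.111, -0.001]
force: [-0.6, 0.4, 0.4]
grip_width: -0.0
```

Run:
```python
from h import *
print(proj("side",W(pose,[-154,74,147])))
for a in (129,121,113,105,97,93):
    t=np.radians(a); print(a); d([-75+108*np.cos(t),108*np.sin(t),38])
cv2.imwrite("pics/side2.png",cams.capture("side")[:,:,::-1])
b=cv2.imread("pics/side2.png")[150:330,220:420]
cv2.imwrite("pics/c2.png",cv2.resize(b,None,fx=3,fy=3))
```

```text
[[350.14140861 203.05442654]]
129
t 4.0 press [-152.6   74.5   39.6] d_tool [ 9.7 -9.4  1.6] units [ 0.0129 -0.0126  0.0021] F [-0.6  0.4  0.4] g -0.0
yaw 12.71 z [-0.002 -0.    -1.   ] J [ 0.2   0.4   1.85 -0.    0.89 -0.02]
121
t 4.0 press [-152.6   74.5   39.6] d_tool [ 22.  -18.    1.5] units [ 0.0293 -0.0241  0.0021] F [-0.6  0.4  0.4] g -0.0
yaw 12.71 z [-0.002 -0.    -1.   ] J [ 0.2   0.4   1.85 -0.    0.89 -0.02]
113
t 4.0 press [-152.6   74.5   39.6] d_tool [ 35.4 -24.9   1.5] units [ 0.0473 -0.0332  0.002 ] F [-0.6  0.4  0.4] g -0.0
yaw 12.71 z [-0.002 -0.    -1.   ] J [ 0.2   0.4   1.85 -0.    0.89 -0.02]
105
t 4.0 press [-152.6   74.5   39.6] d_tool [ 49.7 -29.8   1.5] units [ 0.0663 -0.0397  0.002 ] F [-0.6  0.4  0.4] g -0.0
yaw 12.71 z [-0.002 -0.    -1.   ] J [ 0.2   0.4   1.85 -0.    0.89 -0.02]
97
t 4.0 press [-152.6   74.5   39.6] d_tool [ 64.5 -32.6   1.5] units [ 0.086  -0.0435  0.002 ] F [-0.6  0.4  0.4] g -0.0
yaw 12.71 z [-0.002 -0.    -1.   ] J [ 0.2   0.4   1.85 -0.    0.89 -0.02]
93
t 4.0 press [-152.6   74.5   39.6] d_tool [ 72.  -33.3   1.5] units [ 0.096  -0.0443  0.0019] F [-0.6  0.4  0.4] g -0.0
yaw 12.71 z [-0.002 -0.    -1.   ] J [ 0.2   0.4   1.85 -0.    0.89 -0.02]
```

View pics/c2.png

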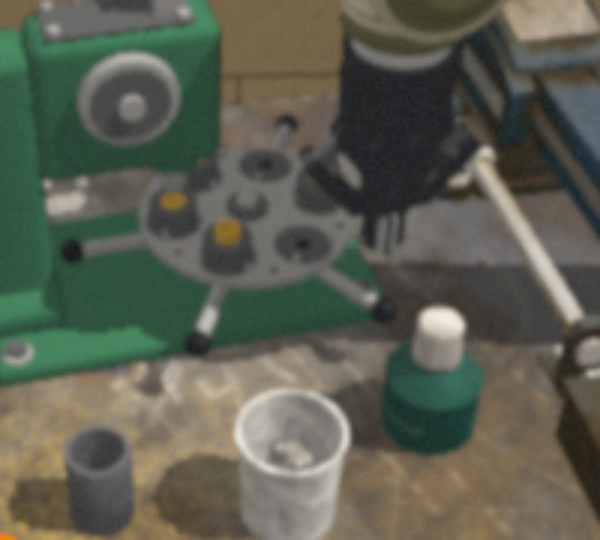

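Call:
play_rows:
  steps:
    - [[0.0065,-0.0063,0.002],[0,0,0]]
    - [[0.0065,-0.0063,0],[0,0,0]]
    - [[0.0082,-0.0057,0],[0,0,0]]
    - [[0.0082,-0.0057,0],[0,0,0]]
    - [[0.0089,-0.0046,0],[0,0,0]]
    - [[0.0089,-0.0046,0],[0,0,0]]
    - [[0.0095,-0.0033,0],[0,0,0]]
    - [[0.0095,-0.0033,0],[0,0,0]]
    - [[0.0099,-0.0019,0],[0,0,0]]
    - [[0.0099,-0.0019,0],[0,0,0]]
    - [[0.005,-0.0005,0],[0,0,0]]
    - [[0.005,-0.0005,0],[0,0,0]]
    - [[0,0,0],[0,0,0]]
    - [[0,0,0],[0,0,0]]

```text
time_s: 5.45
eef_pos: [487.0, 254.1, 38.6]
ee_rot: [0.0, 0.994, 0.11, -0.0]
force: [-0.7, 0.2, 1.3]
grip_width: -0.001
```

Run:
```python
from h import *
d([-80,107.6,150])
cv2.imwrite("pics/side3.png",cams.capture("side")[:,:,::-1])
b=cv2.imread("pics/side3.png")[150:330,220:420]
cv2.imwrite("pics/c3.png",cv2.resize(b,None,fx=3,fy=3))
```

```text
t 5.45 press [-80.4 107.7  38.6] d_tool [ 4.000e-01  1.000e-01 -1.114e+02] units [ 0.0005  0.0002 -0.1486] F [-0.7  0.2  1.3] g -0.001
yaw 12.68 z [-0. -0. -1.] J [ 0.27  0.55  1.61 -0.    0.98  0.05]
```

View pics/c3.png

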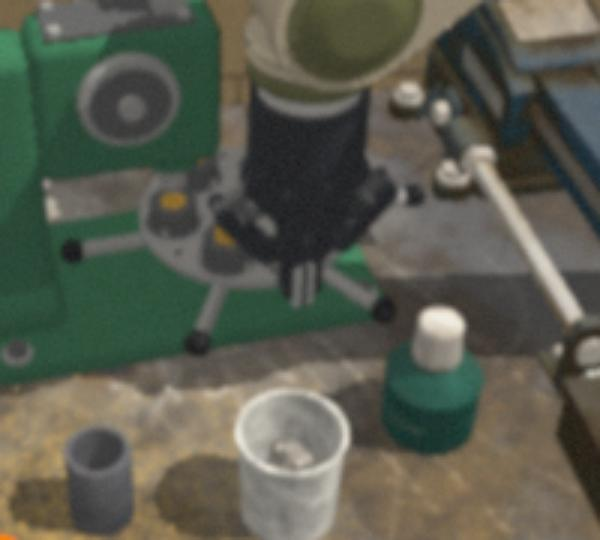

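Run:
```python
from h import *
print(proj("side",W(pose,[[-80.4,107.7,38.6],[-80.4,107.7,50],[-18,100,50]])))
b=cv2.imread("pics/side3.png")[195:270,235:370]
cv2.imwrite("pics/c3.png",cv2.resize(b,None,fx=5.9,fy=5.9,interpolation=cv2.INTER_CUBIC))
```

```text
[[318.68823813 258.66914239]
 [318.90013928 254.74493879]
 [289.1351059  257.42804235]]
```

View pics/c3.png

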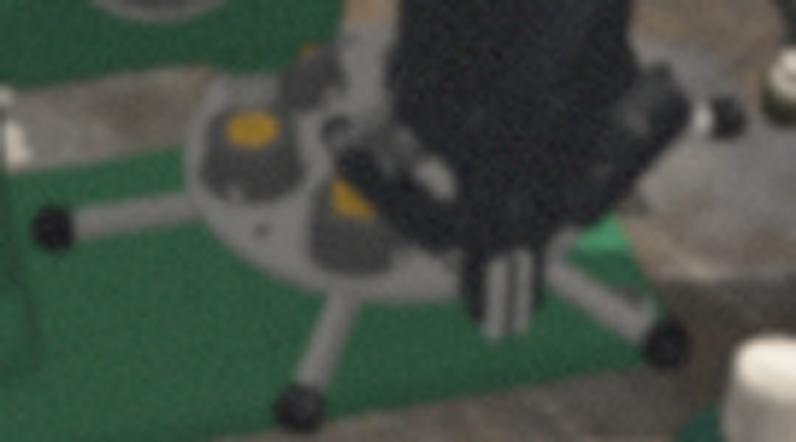

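Run:
```python
from h import *
for z in(39.6,50,60,70): print(z,proj("side",W(pose,[[-152.6,74.5,z],[-80.4,107.7,z]])).round(1).tolist())
b=cv2.imread("pics/side2.png")[195:270,295:395]
cv2.imwrite("pics/c3.png",cv2.resize(b,None,fx=7,fy=7,interpolation=cv2.INTER_CUBIC))
```

```text
39.6 [[345.6, 242.3], [318.7, 258.3]]
50 [[345.9, 238.8], [318.9, 254.7]]
60 [[346.3, 235.3], [319.1, 251.3]]
70 [[346.6, 231.8], [319.3, 247.7]]
```

View pics/c3.png

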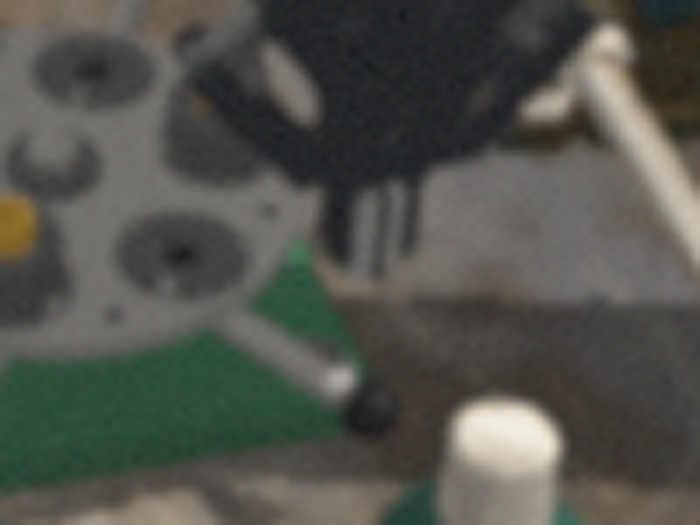

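Call:
play_rows:
  steps:
    - [[0,0,0.01],[0,0,0]]
    - [[0,0,0.01],[0,0,0]]
    - [[0,0,0.0075],[0,0,0]]
    - [[0,0,0],[0,0,0]]

```text
time_s: 5.9
eef_pos: [486.5, 254.0, 16.8]
ee_rot: [0.0, 0.994, 0.11, -0.001]
force: [-0.0, 0.0, 0.3]
grip_width: 0.004
```

Run:
```python
from h import *
d([-80,107.6,18])
cv2.imwrite("pics/side4.png",cams.capture("side")[:,:,::-1])
b=cv2.imread("pics/side4.png")[195:270,235:370]
cv2.imwrite("pics/c4.png",cv2.resize(b,None,fx=5.9,fy=5.9,interpolation=cv2.INTER_CUBIC))
w=[np.array([-75+108*np.cos(t),108*np.sin(t),0]) for t in np.radians([93,98,103,108,113,118,123,128,133,138,143,146])]
for a,b in zip(w,w[1:]): print(((b-a)*[1,-1,1]/750).round(4)[:2])
print(proj("side",W(pose,[[-80,107.6,z] for z in(18,28,38,48)])))
```

```text
t 5.9 press [-81.  107.7  16.8] d_tool [ 1.   0.1 -1.2] units [ 0.0013  0.0002 -0.0016] F [-0.   0.   0.3] g 0.004
yaw 12.68 z [-0.002 -0.001 -1.   ] J [ 0.27  0.58  1.63 -0.    0.94  0.05]
[-0.0125  0.0012]
[-0.0124  0.0023]
[-0.0121  0.0034]
[-0.0118  0.0044]
[-0.0113  0.0054]
[-0.0108  0.0064]
[-0.0102  0.0073]
[-0.0096  0.0082]
[-0.0088  0.009 ]
[-0.008   0.0097]
[-0.0044  0.0061]
[[318.12052124 265.61144634]
 [318.2999203  262.2654632 ]
 [318.48171502 258.87479847]
 [318.6659537  255.43855111]]
```

View pics/c4.png

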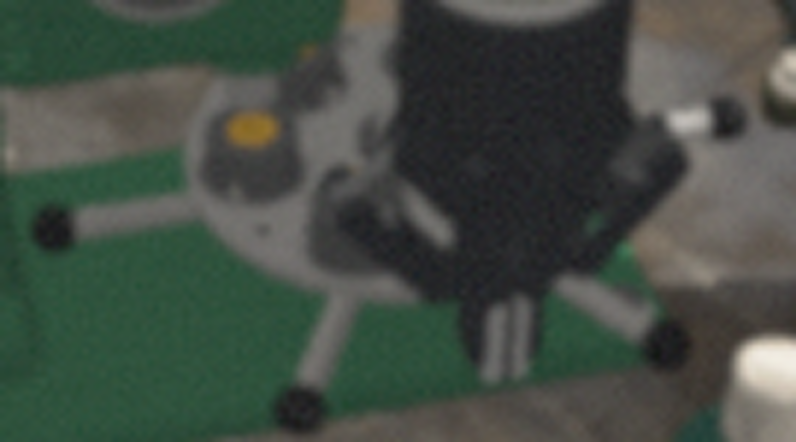

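Call:
play_rows:
  steps:
    - [[-0.0125,0.0012,0],[0,0,0]]
    - [[-0.0124,0.0023,0],[0,0,0]]
    - [[-0.006,0.0017,0],[0,0,0]]
    - [[-0.006,0.0017,0],[0,0,0]]
    - [[-0.006,0.0022,0],[0,0,0]]
    - [[-0.006,0.0022,0],[0,0,0]]
    - [[-0.0056,0.0027,0],[0,0,0]]
    - [[-0.0056,0.0027,0],[0,0,0]]
    - [[-0.0054,0.0032,0],[0,0,0]]
    - [[-0.0054,0.0032,0],[0,0,0]]
    - [[-0.0051,0.0036,0],[0,0,0]]
    - [[-0.0051,0.0036,0],[0,0,0]]
    - [[-0.0048,0.0041,0],[0,0,0]]
    - [[-0.0048,0.0041,0],[0,0,0]]
    - [[-0.0044,0.0045,0],[0,0,0]]
    - [[-0.0044,0.0045,0],[0,0,0]]
    - [[-0.004,0.0048,0],[0,0,0]]
    - [[-0.004,0.0048,0],[0,0,0]]
    - [[-0.0044,0.0061,0],[0,0,0]]
    - [[0,0,0],[0,0,0]]

```text
time_s: 7.95
eef_pos: [415.2, 188.9, 17.9]
ee_rot: [0.0, 0.994, 0.11, -0.0]
force: [-0.8, 0.3, -0.2]
grip_width: -0.004
```

Run:
```python
from h import *
d([-80,107.6,18])
cv2.imwrite("pics/side5.png",cams.capture("side")[:,:,::-1])
b=cv2.imread("pics/side5.png")[185:270,235:370]
cv2.imwrite("pics/c5.png",cv2.resize(b,None,fx=5.9,fy=5.9,interpolation=cv2.INTER_CUBIC))
```

```text
t 7.95 press [-164.8   59.8   17.9] d_tool [ 84.8 -47.7  -0.2] units [ 0.113  -0.0637 -0.0003] F [-0.8  0.3 -0.2] g -0.004
yaw 12.65 z [-0.001 -0.    -1.   ] J [ 0.17  0.42  1.91 -0.    0.82 -0.05]
```

View pics/c5.png

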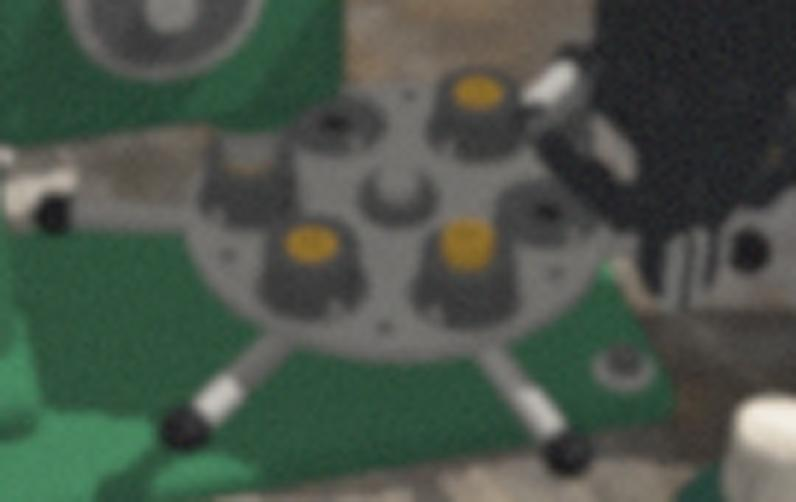

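Call:
play_rows:
  steps:
    - [[0,0,0],[0,0,0]]
    - [[0,0,0],[0,0,0]]
    - [[0,0,0],[0,0,0]]
    - [[0,0,0],[0,0,0]]

```text
time_s: 8.4
eef_pos: [415.6, 189.6, 17.9]
ee_rot: [0.0, 0.994, 0.111, -0.0]
force: [0.2, 0.1, -0.1]
grip_width: 0.004
```

Run:
```python
from h import *
d([-80,107.6,18])
cv2.imwrite("pics/side5.png",cams.capture("side")[:,:,::-1])
b=cv2.imread("pics/side5.png")[185:270,235:370]
cv2.imwrite("pics/c5.png",cv2.resize(b,None,fx=5.9,fy=5.9,interpolation=cv2.INTER_CUBIC))
```

```text
t 8.4 press [-164.1   60.4   17.9] d_tool [ 84.2 -47.1  -0.1] units [ 1.123e-01 -6.280e-02 -1.000e-04] F [ 0.2  0.1 -0.1] g 0.004
yaw 12.7 z [-0. -0. -1.] J [ 0.17  0.42  1.9  -0.    0.82 -0.05]
```

View pics/c5.png

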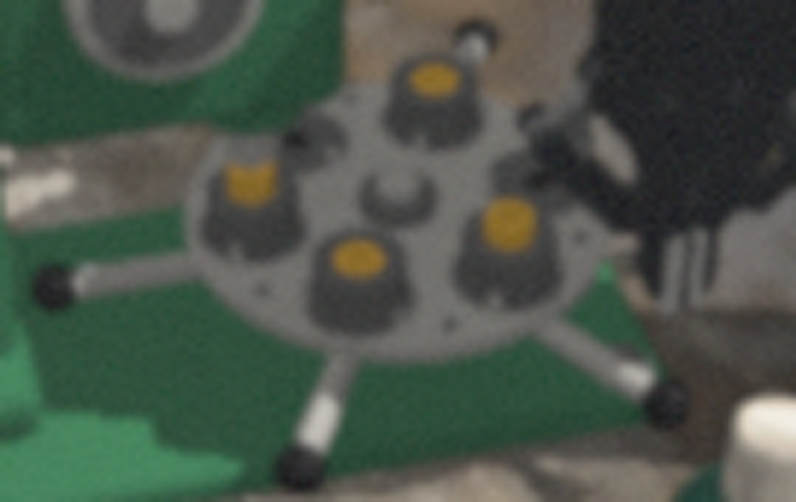

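Call:
play_rows:
  steps:
    - [[0,0,-0.03],[0,0,0]]
    - [[0,0,-0.05],[0,0,0]]
    - [[0,0,-0.05],[0,0,0]]
    - [[0,0,-0.05],[0,0,0]]
    - [[0,0,-0.05],[0,0,0]]
    - [[0,0,-0.05],[0,0,0]]
    - [[0,0,-0.05],[0,0,0]]
    - [[0,0,-0.05],[0,0,0]]
    - [[0,0,-0.03],[0,0,0]]
    - [[0,0,0],[0,0,0]]

```text
time_s: 9.45
eef_pos: [416.5, 189.8, 328.3]
ee_rot: [-0.0, 0.994, 0.111, 0.003]
force: [-0.1, 1.1, -0.7]
grip_width: -0.002
```

Run:
```python
from h import *
d([-148,-122,320])
```

```text
t 9.45 press [-163.3   60.3  328.3] d_tool [ 15.1 182.4   8.4] units [0.0201 0.2431 0.0113] F [-0.1  1.1 -0.7] g -0.002
yaw 12.69 z [ 0.006  0.001 -1.   ] J [ 0.17  0.1   1.44 -0.    1.6  -0.05]
```

Call:
play_rows:
  steps:
    - [[0.0034,0.0405,0],[0,0,0]]
    - [[0.0034,0.0405,0],[0,0,0]]
    - [[0.0034,0.0405,0],[0,0,0]]
    - [[0.0034,0.0405,0],[0,0,0]]
    - [[0.0034,0.0405,0],[0,0,0]]
    - [[0.0034,0.0405,0],[0,0,0]]
    - [[0,0,0],[0,0,0]]
    - [[0,0,0],[0,0,0]]
  grip: 0

```text
time_s: 10.25
eef_pos: [470.4, 15.1, 324.5]
ee_rot: [-0.0, 0.994, 0.11, -0.001]
force: [-0.1, 1.8, -0.1]
grip_width: 1.004
```

Run:
```python
from h import *
d([-148,-122,256])
cv2.imwrite("pics/side6.png",cams.capture("side")[:,:,::-1])
cv2.imwrite("pics/top6.png",cams.capture("top")[:,:,::-1])
b=cv2.imread("pics/side6.png")[30:180,240:440]
cv2.imwrite("pics/c6.png",cv2.resize(b,None,fx=4,fy=4,interpolation=cv2.INTER_CUBIC))
print(proj("side",W(pose,[[-148,-122,z] for z in(328,308,350)])), proj("side",W(pose,[[-148,-57,295],[-148,-167,295]])))
```

```text
t 10.25 press [-149.  -121.9  324.5] d_tool [ 1.1  0.2 68.5] units [0.0014 0.0003 0.0914] F [-0.1  1.8 -0.1] g 1.004
yaw 12.63 z [-0.002  0.001 -1.   ] J [-0.22  0.13  1.41  0.    1.6  -0.44]
[[321.76211545  82.88042224]
 [321.36369514  91.80189602]
 [322.2126609   72.7917564 ]] [[330.70905306 109.72919172]
 [315.04412812  89.73518431]]
```

View pics/c6.png

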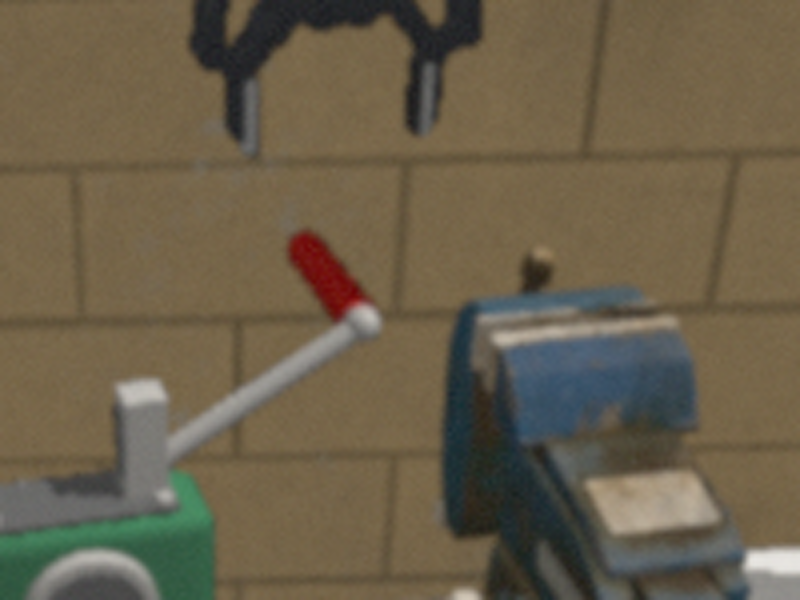

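View pics/top6.png

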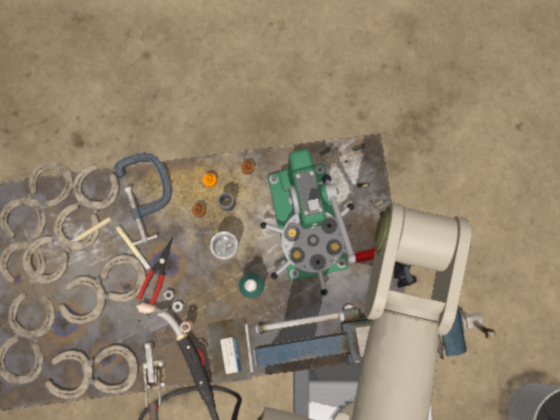

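Call:
play_rows:
  steps:
    - [[0.003,0,0.02],[0,0,0]]
    - [[0.003,0,0.02],[0,0,0]]
    - [[0,0,0.02],[0,0,0]]
    - [[0,0,0.02],[0,0,0]]
    - [[0,0,0.019],[0,0,0]]
    - [[0,0,0],[0,0,0]]

```text
time_s: 10.95
eef_pos: [474.0, 17.2, 249.7]
ee_rot: [-0.001, 0.994, 0.111, -0.002]
force: [-0.4, 0.0, 0.0]
grip_width: 0.999
```

Run:
```python
from h import *
d([-148,-122,250])
cv2.imwrite("pics/side7.png",cams.capture("side")[:,:,::-1])
b=cv2.imread("pics/side7.png")[30:180,240:440]
cv2.imwrite("pics/c7.png",cv2.resize(b,None,fx=4,fy=4,interpolation=cv2.INTER_CUBIC))
```

```text
t 10.95 press [-144.9 -120.6  249.7] d_tool [-3.1  1.4 -0.2] units [-0.0041  0.0019 -0.0003] F [-0.4  0.   0. ] g 0.999
yaw 12.77 z [-0.003  0.001 -1.   ] J [-0.21  0.17  1.56  0.    1.42 -0.43]
```

View pics/c7.png

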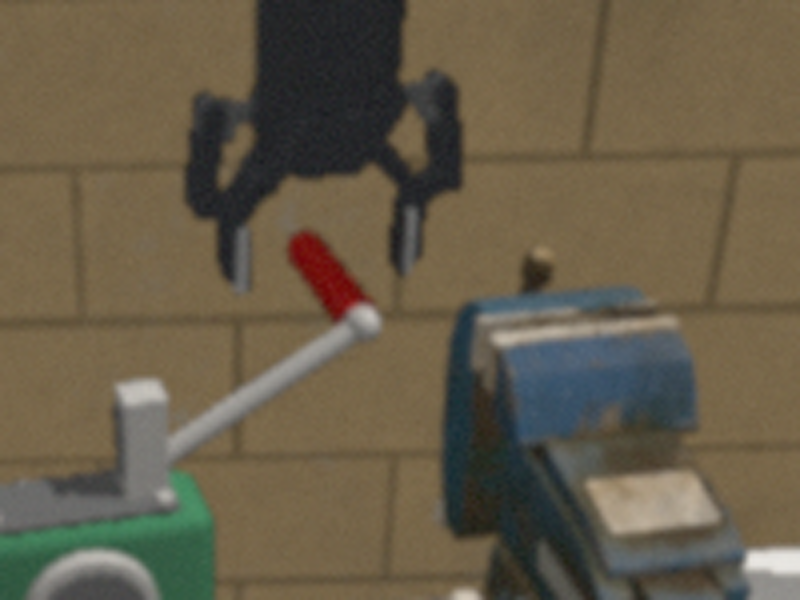

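Call:
play_rows:
  steps:
    - [[-0.003,0,0.008],[0,0,0]]
    - [[0,0,0],[0,0,0]]

```text
time_s: 11.2
eef_pos: [472.5, 15.8, 245.2]
ee_rot: [-0.0, 0.994, 0.111, -0.0]
force: [-0.1, 0.0, 0.0]
grip_width: 0.997
```

Call:
play_rows:
  steps:
    - [[0,0,0],[0,0,0]]
    - [[0,0,0],[0,0,0]]
    - [[0,0,0],[0,0,0]]
    - [[0,0,0],[0,0,0]]
    - [[0,0,0],[0,0,0]]
    - [[0,0,0],[0,0,0]]
    - [[0,0,0],[0,0,0]]
  grip: 1
  squeeze: 60

```text
time_s: 11.9
eef_pos: [472.3, 15.5, 245.5]
ee_rot: [0.0, 0.994, 0.11, -0.001]
force: [-5.9, -1.5, 4.7]
grip_width: 0.251
```

Run:
```python
from h import *
d([-148,-122,244])
cv2.imwrite("pics/side8.png",cams.capture("side")[:,:,::-1])
b=cv2.imread("pics/side8.png")[30:180,240:440]
cv2.imwrite("pics/c8.png",cv2.resize(b,None,fx=4,fy=4,interpolation=cv2.INTER_CUBIC))
th=np.arange(0,1.21,0.05); x=17-190*np.cos(np.radians(30)-th); z=200+190*np.sin(np.radians(30)-th)
for i in range(1,len(th)): print(round(th[i],2),(x[i]-x[0]).round(1),(z[i]-z[0]).round(1),"rows",((x[i]-x[i-1])/750).round(4),(-(z[i]-z[i-1])/750).round(4))
```

```text
t 11.9 press [-147.  -121.9  245.5] d_tool [-1.   0.1  1.5] units [-0.0013  0.0001  0.002 ] F [-5.9 -1.5  4.7] g 0.251
yaw 12.68 z [-0.001 -0.    -1.   ] J [-0.22  0.17  1.57 -0.    1.41 -0.44]
0.05 -4.5 -8.3 rows -0.0061 0.0111
0.1 -8.7 -16.9 rows -0.0055 0.0114
0.15 -12.3 -25.7 rows -0.0049 0.0117
0.2 -15.6 -34.6 rows -0.0043 0.0119
0.25 -18.4 -43.7 rows -0.0037 0.0121
0.3 -20.7 -52.9 rows -0.0031 0.0123
0.35 -22.6 -62.2 rows -0.0025 0.0124
0.4 -24.0 -71.6 rows -0.0019 0.0125
0.45 -24.9 -81.0 rows -0.0012 0.0126
0.5 -25.4 -90.5 rows -0.0006 0.0127
0.55 -25.4 -100.0 rows 0.0 0.0127
0.6 -24.9 -109.5 rows 0.0007 0.0126
0.65 -23.9 -119.0 rows 0.0013 0.0126
0.7 -22.5 -128.3 rows 0.0019 0.0125
0.75 -20.6 -137.6 rows 0.0025 0.0124
0.8 -18.2 -146.9 rows 0.0032 0.0123
0.85 -15.4 -155.9 rows 0.0038 0.0121
0.9 -12.2 -164.8 rows 0.0044 0.0119
0.95 -8.4 -173.6 rows 0.0049 0.0117
1.0 -4.3 -182.1 rows 0.0055 0.0114
1.05 0.3 -190.5 rows 0.0061 0.0111
1.1 5.2 -198.6 rows 0.0066 0.0108
1.15 10.6 -206.4 rows 0.0072 0.0104
1.2 16.4 -213.9 rows 0.0077 0.0101
```

View pics/c8.png

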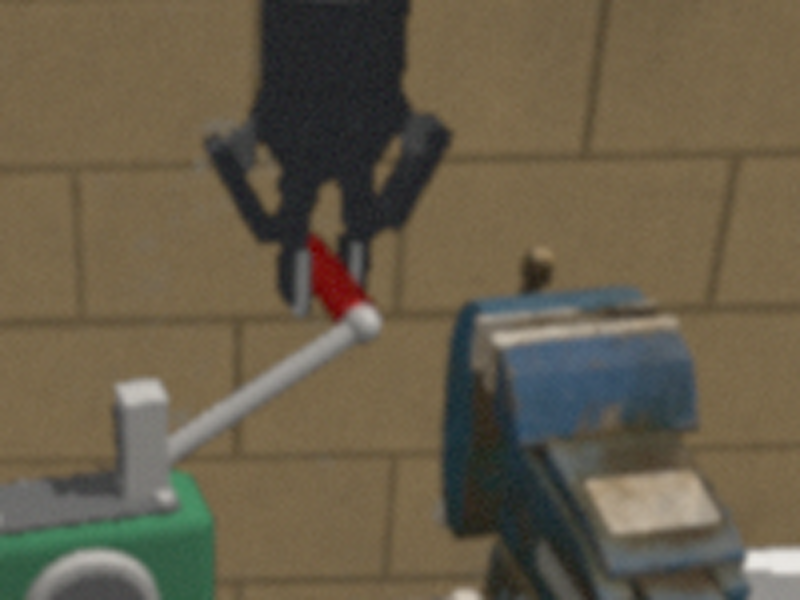

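Call:
play_rows:
  steps:
    - [[-0.0061,0,0.0111],[0,0,0]]
    - [[-0.0055,0,0.0114],[0,0,0]]
    - [[-0.0049,0,0.0117],[0,0,0]]
    - [[-0.0043,0,0.0119],[0,0,0]]
    - [[-0.0037,0,0.0121],[0,0,0]]
    - [[-0.0031,0,0.0123],[0,0,0]]
    - [[-0.0025,0,0.0124],[0,0,0]]
    - [[-0.0019,0,0.0125],[0,0,0]]
    - [[-0.0012,0,0.0126],[0,0,0]]
    - [[-0.0006,0,0.0127],[0,0,0]]
    - [[0,0,0],[0,0,0]]

```text
time_s: 13.05
eef_pos: [447.7, 10.0, 154.7]
ee_rot: [-0.0, 0.994, 0.11, -0.0]
force: [-6.4, -0.9, 7.9]
grip_width: 0.249
```

Run:
```python
from h import *
d([-147-25.4,-122,245.5-90.5])
cv2.imwrite("pics/side9.png",cams.capture("side")[:,:,::-1])
b=cv2.imread("pics/side9.png")[80:260,240:440]
cv2.imwrite("pics/c9.png",cv2.resize(b,None,fx=3.3,fy=3.3,interpolation=cv2.INTER_CUBIC))
```

```text
t 13.05 press [-172.2 -121.8  154.7] d_tool [-0.2  0.2 -0.3] units [-0.0003  0.0002 -0.0004] F [-6.4 -0.9  7.9] g 0.249
yaw 12.67 z [-0.001 -0.    -1.   ] J [-0.24  0.19  1.79 -0.    1.16 -0.46]
```

View pics/c9.png

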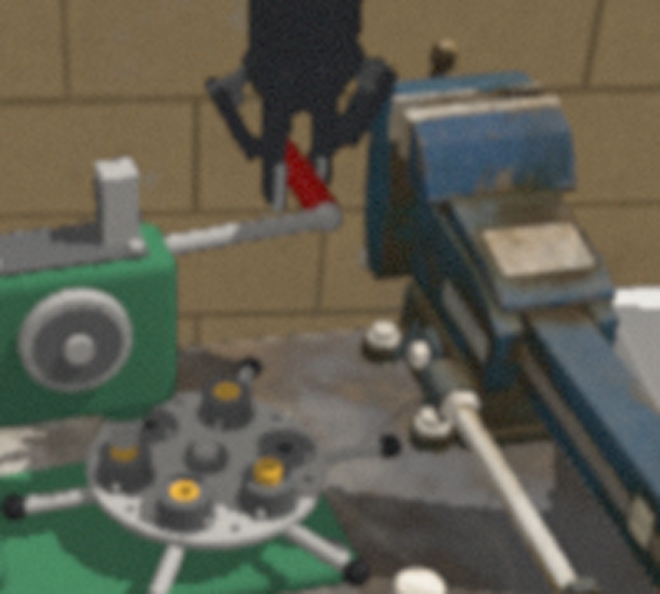

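Run:
```python
from h import *
# for top pixel guesses, trace z and print side pixel
for px in [(400,312),(437,304),(462,303),(467,355)]:
    print(px,[(z,back("top",px,z)[:2].round(0).tolist(),proj("side",back("top",px,z)).round(0)[0].tolist()) for z in(100,150,200,250)])
b=cv2.imread("pics/top0.png")[270:390,330:500]; c=cv2.imread("pics/side0.png")[80:260,340:480]
cv2.imwrite("pics/v.png",np.hstack([cv2.resize(b,(510,360)),cv2.resize(c,(280,360))]))
```

```text
(400, 312) [(100, [336.0, -64.0], [367.0, 155.0]), (150, [338.0, -53.0], [369.0, 140.0]), (200, [341.0, -42.0], [371.0, 124.0]), (250, [343.0, -30.0], [374.0, 107.0])]
(437, 304) [(100, [356.0, -156.0], [354.0, 138.0]), (150, [358.0, -141.0], [356.0, 124.0]), (200, [359.0, -127.0], [358.0, 109.0]), (250, [360.0, -112.0], [360.0, 93.0])]
(462, 303) [(100, [359.0, -218.0], [350.0, 128.0]), (150, [360.0, -201.0], [352.0, 115.0]), (200, [362.0, -184.0], [354.0, 100.0]), (250, [363.0, -167.0], [356.0, 85.0])]
(467, 355) [(100, [233.0, -225.0], [393.0, 126.0]), (150, [239.0, -208.0], [394.0, 113.0]), (200, [246.0, -191.0], [396.0, 98.0]), (250, [252.0, -173.0], [398.0, 83.0])]
```

View pics/v.png

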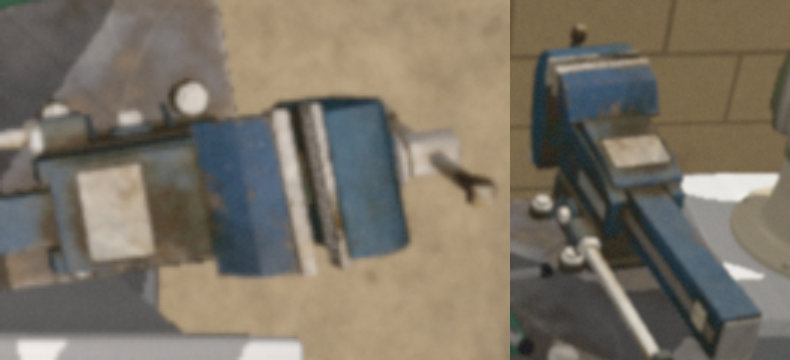

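Call:
play_rows:
  steps:
    - [[0,0,0.0127],[0,0,0]]
    - [[0.0007,0,0.0126],[0,0,0]]
    - [[0.0013,0,0.0126],[0,0,0]]
    - [[0.0019,0,0.0125],[0,0,0]]
    - [[0.0025,0,0.0124],[0,0,0]]
    - [[0.0032,0,0.0123],[0,0,0]]
    - [[0.0038,0,0.0121],[0,0,0]]
    - [[0.0044,0,0.0119],[0,0,0]]
    - [[0.0049,0,0.0117],[0,0,0]]
    - [[0.0055,0,0.0114],[0,0,0]]
    - [[0.0061,0,0.0111],[0,0,0]]
    - [[0.0066,0,0.0108],[0,0,0]]
    - [[0,0,0],[0,0,0]]

```text
time_s: 14.4
eef_pos: [471.7, 15.7, 43.4]
ee_rot: [-0.0, 0.994, 0.111, -0.008]
force: [-27.4, -17.7, -0.5]
grip_width: 0.25
```

Run:
```python
from h import *
d([-147+5.2,-122,245.5-198.6])
for n in("side","top"): cv2.imwrite(f"pics/{n}10.png",cams.capture(n)[:,:,::-1])
b=cv2.imread("pics/side10.png")[130:280,230:430]
cv2.imwrite("pics/c10.png",cv2.resize(b,None,fx=4,fy=4,interpolation=cv2.INTER_CUBIC))
for th in(1.0,1.05,1.1,1.15):
    a=np.radians(30)-th; print(th,proj("side",W(pose,[[17-190*np.cos(a),-57,200+190*np.sin(a)]])))
```

```text
t 14.4 press [-147.5 -121.6   43.4] d_tool [ 5.6  0.4 -3.6] units [ 0.0075  0.0005 -0.0048] F [-27.4 -17.7  -0.5] g 0.25
yaw 12.77 z [-0.017 -0.001 -1.   ] J [-0.21  0.41  1.83 -0.01  0.92 -0.43]
1.0 [[327.91241882 182.26518941]]
1.05 [[325.87024129 185.49222856]]
1.1 [[323.68323638 188.63441488]]
1.15 [[321.35712722 191.68701187]]
```

View pics/c10.png

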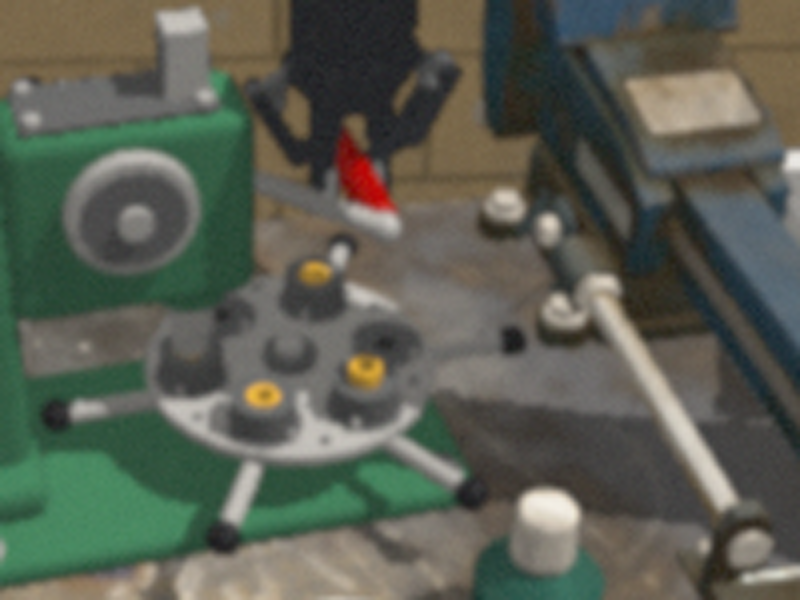

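Call:
play_rows:
  steps:
    - [[0,0,0],[0,0,0]]
    - [[-0.003,0,0.003],[0,0,0]]
    - [[-0.003,0,0.003],[0,0,0]]
    - [[0,0,0.003],[0,0,0]]
    - [[0.001,0,0.003],[0,0,0]]
    - [[0.001,0,0.003],[0,0,0]]
    - [[0.002,0,0.003],[0,0,0]]
    - [[0,0,0],[0,0,0]]
  squeeze: 120

```text
time_s: 15.3
eef_pos: [478.1, 16.7, 34.8]
ee_rot: [0.0, 0.994, 0.11, 0.002]
force: [-8.6, 3.3, 19.4]
grip_width: 0.245
```

Run:
```python
from h import *
d([-147+5.2,-122,33])
cv2.imwrite("pics/side11.png",cams.capture("side")[:,:,::-1])
b=cv2.imread("pics/side11.png")[140:250,260:370]
cv2.imwrite("pics/c11.png",cv2.resize(b,None,fx=5.4,fy=5.4,interpolation=cv2.INTER_CUBIC))
```

```text
t 15.3 press [-141.1 -122.    34.8] d_tool [-0.7  0.   1.8] units [-0.001   0.      0.0024] F [-8.6  3.3 19.4] g 0.245
yaw 12.68 z [ 0.004  0.    -1.   ] J [-0.21  0.42  1.83  0.    0.88 -0.43]
```

View pics/c11.png

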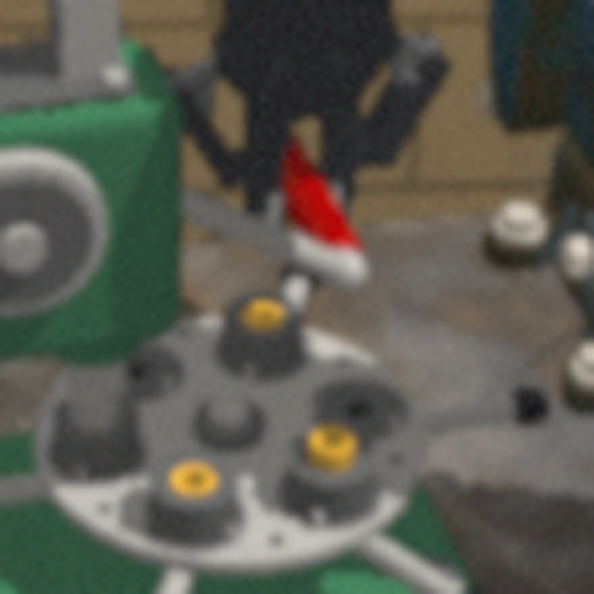

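Call:
play_rows:
  steps:
    - [[0.001,0,0.003],[0,0,0]]
    - [[0.001,0,0.003],[0,0,0]]
    - [[0,0,0],[0,0,0]]
    - [[0,0,0],[0,0,0]]

```text
time_s: 15.75
eef_pos: [480.2, 16.9, 30.1]
ee_rot: [0.0, 0.994, 0.11, 0.003]
force: [5.8, 3.5, 11.1]
grip_width: 0.241
```

Run:
```python
from h import *
d([-147+5.2,-122,33])
cv2.imwrite("pics/side12.png",cams.capture("side")[:,:,::-1])
b=cv2.imread("pics/side12.png")[140:250,260:370]
cv2.imwrite("pics/c12.png",cv2.resize(b,None,fx=5.4,fy=5.4,interpolation=cv2.INTER_CUBIC))
```

```text
t 15.75 press [-139.  -122.3   30.1] d_tool [-2.8 -0.3 -2.9] units [-0.0038 -0.0004 -0.0039] F [ 5.8  3.5 11.1] g 0.241
yaw 12.59 z [ 0.005  0.    -1.   ] J [-0.21  0.43  1.83  0.    0.87 -0.43]
```

View pics/c12.png

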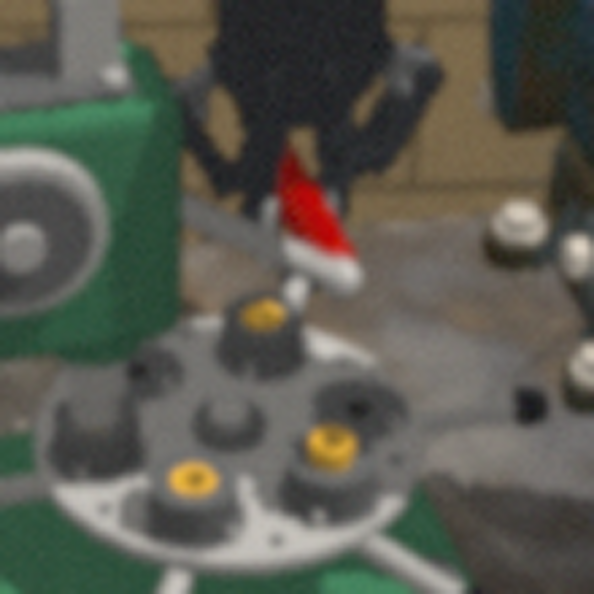

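Call:
play_rows:
  steps:
    - [[-0.0028,0,-0.0043],[0,0,0]]
    - [[-0.0066,0,-0.0108],[0,0,0]]
    - [[-0.0061,0,-0.0111],[0,0,0]]
    - [[-0.0055,0,-0.0114],[0,0,0]]
    - [[-0.0049,0,-0.0117],[0,0,0]]
    - [[-0.0044,0,-0.0119],[0,0,0]]
    - [[-0.0038,0,-0.0121],[0,0,0]]
    - [[-0.0032,0,-0.0123],[0,0,0]]
    - [[-0.0025,0,-0.0124],[0,0,0]]
    - [[-0.0019,0,-0.0125],[0,0,0]]
    - [[-0.0013,0,-0.0126],[0,0,0]]
    - [[-0.0007,0,-0.0126],[0,0,0]]
    - [[0,0,0],[0,0,0]]
  squeeze: 60

```text
time_s: 17.1
eef_pos: [447.9, 9.6, 132.3]
ee_rot: [0.0, 0.994, 0.11, 0.003]
force: [4.9, 1.5, 6.2]
grip_width: 0.225
```

Run:
```python
from h import *
d([-147-25.4,-122,245.5-100])
cv2.imwrite("pics/side13.png",cams.capture("side")[:,:,::-1])
b=cv2.imread("pics/side13.png")[80:260,240:420]
cv2.imwrite("pics/c13.png",cv2.resize(b,None,fx=3.3,fy=3.3,interpolation=cv2.INTER_CUBIC))
for th in(0.3,0.4,.5,.55,0.6,.7):
    a=np.radians(30)-th; print(th,proj("side",W(pose,[[17-190*np.cos(a),-57,200+190*np.sin(a)]])))
```

```text
t 17.1 press [-172.1 -122.3  132.3] d_tool [ -0.2  -0.3 -13.2] units [-0.0003 -0.0003 -0.0176] F [4.9 1.5 6.2] g 0.225
yaw 12.65 z [ 0.005 -0.    -1.   ] J [-0.24  0.21  1.82  0.    1.1  -0.46]
0.3 [[338.28321738 131.49244627]]
0.4 [[339.13758392 139.02085086]]
0.5 [[339.15583927 146.56295701]]
0.55 [[338.86069425 150.31747851]]
0.6 [[338.36829096 154.0501052 ]]
0.7 [[336.81006428 161.41910472]]
```

View pics/c13.png

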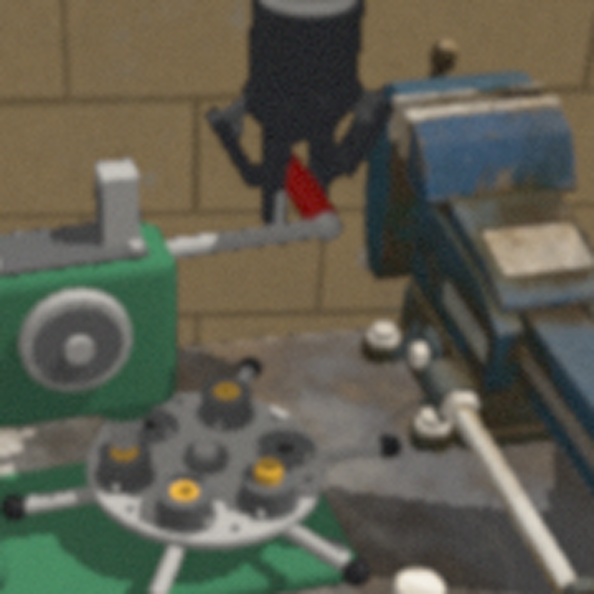

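Call:
play_rows:
  steps:
    - [[0.0006,0,-0.0127],[0,0,0]]
    - [[0.0012,0,-0.0126],[0,0,0]]
    - [[0.0019,0,-0.0125],[0,0,0]]
    - [[0.0025,0,-0.0124],[0,0,0]]
    - [[0.0031,0,-0.0123],[0,0,0]]
    - [[0.0037,0,-0.0121],[0,0,0]]
    - [[0.0043,0,-0.0119],[0,0,0]]
    - [[0.0049,0,-0.0117],[0,0,0]]
    - [[0.0055,0,-0.0114],[0,0,0]]
    - [[0,0,0],[0,0,0]]

```text
time_s: 18.15
eef_pos: [467.6, 13.9, 213.4]
ee_rot: [0.0, 0.994, 0.11, 0.001]
force: [6.4, -2.4, 0.9]
grip_width: 0.221
```

Run:
```python
from h import *
d([-147,-122,245.5])
cv2.imwrite("pics/side14.png",cams.capture("side")[:,:,::-1])
b=cv2.imread("pics/side14.png")[60:210,240:400]
cv2.imwrite("pics/c14.png",cv2.resize(b,None,fx=4,fy=4,interpolation=cv2.INTER_CUBIC))
for th in(0,.05,.1,.15,.2):
    a=np.radians(30)-th; print(th,proj("side",W(pose,[[17-190*np.cos(a),-57,200+190*np.sin(a)]])))
```

```text
t 18.15 press [-151.9 -122.4  213.4] d_tool [  5.   -0.4 -32.1] units [ 0.0066 -0.0005 -0.0428] F [ 6.4 -2.4  0.9] g 0.221
yaw 12.68 z [ 0.003 -0.    -1.   ] J [-0.22  0.18  1.64  0.    1.32 -0.44]
0 [[330.50015902 109.75407002]]
0.05 [[332.34915555 113.2292964 ]]
0.1 [[333.9767565  116.77780927]]
0.15 [[335.38298505 120.38881775]]
0.2 [[336.56852012 124.05175521]]
```

View pics/c14.png

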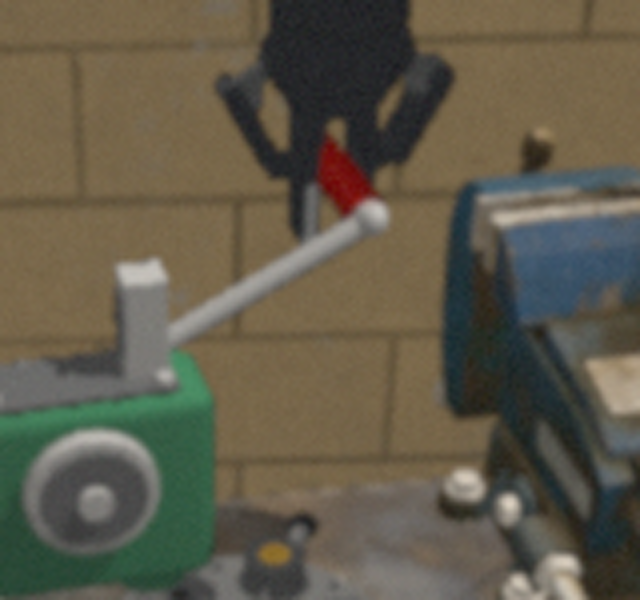

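Call:
play_rows:
  steps:
    - [[0.004,0,-0.007],[0,0,0]]
    - [[0.0035,0,-0.006],[0,0,0]]
    - [[0.001,0,-0.005],[0,0,0]]
    - [[0,0,0],[0,0,0]]

```text
time_s: 18.6
eef_pos: [472.2, 15.5, 223.4]
ee_rot: [-0.001, 0.994, 0.111, -0.002]
force: [9.4, -1.0, -18.5]
grip_width: 0.216
```

Run:
```python
from h import *
d([-147,-122,245.5])
cv2.imwrite("pics/side15.png",cams.capture("side")[:,:,::-1])
b=cv2.imread("pics/side15.png")[60:210,240:400]
cv2.imwrite("pics/c15.png",cv2.resize(b,None,fx=4,fy=4,interpolation=cv2.INTER_CUBIC))
```

```text
t 18.6 press [-147.1 -121.9  223.4] d_tool [ -0.    0.1 -22.1] units [-0.      0.0001 -0.0295] F [  9.4  -1.  -18.5] g 0.216
yaw 12.69 z [-0.004  0.001 -1.   ] J [-0.22  0.18  1.61 -0.    1.35 -0.44]
```

View pics/c15.png

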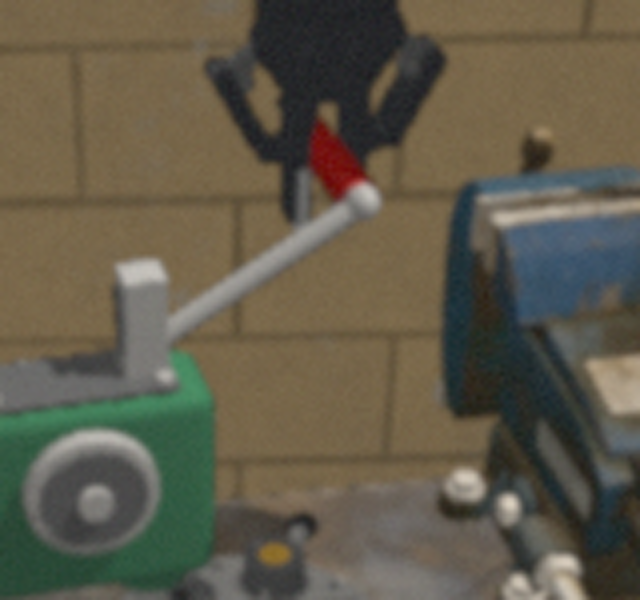

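Call:
play_rows:
  steps:
    - [[0,0,0],[0,0,0]]
    - [[0,0,0],[0,0,0]]
    - [[0,0,0],[0,0,0]]
    - [[0,0,0],[0,0,0]]
    - [[0,0,0],[0,0,0]]
    - [[0,0,0],[0,0,0]]
    - [[0,0,-0.02],[0,0,0]]
    - [[0,0,-0.04],[0,0,0]]
    - [[0,0,-0.05],[0,0,0]]
    - [[0,0,-0.03],[0,0,0]]
    - [[0,0,0],[0,0,0]]
  grip: 0

```text
time_s: 19.75
eef_pos: [473.4, 15.4, 334.0]
ee_rot: [0.001, 0.994, 0.11, 0.003]
force: [-0.2, -0.4, 0.8]
grip_width: 1.002
```

Run:
```python
from h import *
t=np.radians(146)
d([-75+108*np.cos(t),108*np.sin(t),18])
cv2.imwrite("pics/side16.png",cams.capture("side")[:,:,::-1])
b=cv2.imread("pics/side16.png")[60:260,220:400]
cv2.imwrite("pics/c16.png",cv2.resize(b,None,fx=3,fy=3,interpolation=cv2.INTER_CUBIC))
```

```text
t 19.75 press [-146.  -122.2  334. ] d_tool [ -20.1 -183.4  315.5] units [-0.0267 -0.2445  0.4207] F [-0.2 -0.4  0.8] g 1.002
yaw 12.69 z [ 0.006 -0.001 -1.   ] J [-0.22  0.13  1.38  0.    1.62 -0.44]
```

View pics/c16.png

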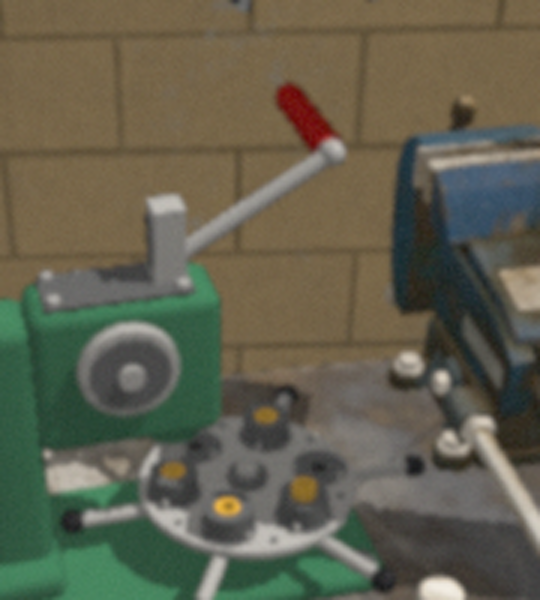

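Call:
play_rows:
  steps:
    - [[-0.0045,-0.0408,0],[0,0,0]]
    - [[-0.0045,-0.0408,0],[0,0,0]]
    - [[-0.0045,-0.0408,0],[0,0,0]]
    - [[-0.0045,-0.0408,0],[0,0,0]]
    - [[-0.0045,-0.0408,0],[0,0,0]]
    - [[-0.0045,-0.0408,0],[0,0,0]]
    - [[0,0,0.05],[0,0,0]]
    - [[0,0,0.05],[0,0,0]]
    - [[0,0,0.05],[0,0,0]]
    - [[0,0,0.05],[0,0,0]]
    - [[0,0,0.05],[0,0,0]]
    - [[0,0,0.05],[0,0,0]]
    - [[0,0,0],[0,0,0]]
  grip: 1

```text
time_s: 21.1
eef_pos: [409.0, 189.5, 101.6]
ee_rot: [0.0, 0.994, 0.11, -0.005]
force: [0.3, -0.3, 1.6]
grip_width: 0.002
```

Run:
```python
from h import *
t=np.radians(146)
d([-75+108*np.cos(t),108*np.sin(t),18])
```

```text
t 21.1 press [-170.7   61.8  101.6] d_tool [ 7.   1.4 83.6] units [0.0094 0.0019 0.1114] F [ 0.3 -0.3  1.6] g 0.002
yaw 12.68 z [-0.01  -0.002 -1.   ] J [ 0.17  0.27  1.84 -0.    1.04 -0.05]
```

Call:
play_rows:
  steps:
    - [[0.003,0.001,0.03],[0,0,0]]
    - [[0.002,0.001,0.03],[0,0,0]]
    - [[0,0,0.03],[0,0,0]]
    - [[0,0,0.022],[0,0,0]]
    - [[0,0,0],[0,0,0]]

```text
time_s: 21.6
eef_pos: [415.8, 189.4, 21.6]
ee_rot: [0.0, 0.994, 0.11, -0.001]
force: [0.3, -0.8, 0.5]
grip_width: -0.001
```

Run:
```python
from h import *
t=np.radians(146)
d([-75+108*np.cos(t),108*np.sin(t),18])
cv2.imwrite("pics/side17.png",cams.capture("side")[:,:,::-1])
b=cv2.imread("pics/side17.png")[185:270,235:370]
cv2.imwrite("pics/c17.png",cv2.resize(b,None,fx=5.9,fy=5.9,interpolation=cv2.INTER_CUBIC))
```

```text
t 21.6 press [-164.1   60.2   21.6] d_tool [-0.4 -0.2  3.6] units [-0.0006 -0.0003  0.0048] F [ 0.3 -0.8  0.5] g -0.001
yaw 12.68 z [-0.003 -0.    -1.   ] J [ 0.17  0.41  1.9  -0.    0.83 -0.05]
```

View pics/c17.png

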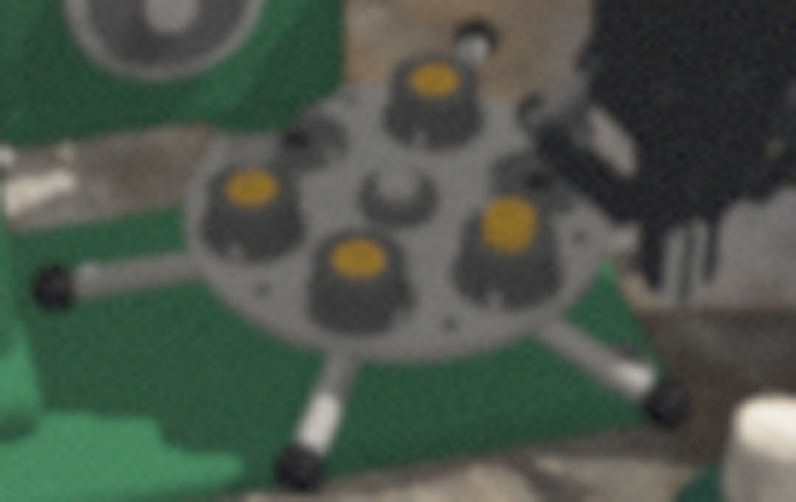

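Call:
play_rows:
  steps:
    - [[0.0044,-0.0061,0.004],[0,0,0]]
    - [[0.008,-0.0097,0],[0,0,0]]
    - [[0.0044,-0.0045,0],[0,0,0]]
    - [[0.0044,-0.0045,0],[0,0,0]]
    - [[0.0048,-0.0041,0],[0,0,0]]
    - [[0.0048,-0.0041,0],[0,0,0]]
    - [[0.0051,-0.0036,0],[0,0,0]]
    - [[0.0051,-0.0036,0],[0,0,0]]
    - [[0.0054,-0.0032,0],[0,0,0]]
    - [[0.0054,-0.0032,0],[0,0,0]]
    - [[0.0056,-0.0027,0],[0,0,0]]
    - [[0.0056,-0.0027,0],[0,0,0]]
    - [[0.006,-0.0022,0],[0,0,0]]
    - [[0.006,-0.0022,0],[0,0,0]]
    - [[0.006,-0.0017,0],[0,0,0]]
    - [[0.006,-0.0017,0],[0,0,0]]
    - [[0.0062,-0.0012,0],[0,0,0]]
    - [[0.0062,-0.0012,0],[0,0,0]]
    - [[0.0062,-0.0006,0],[0,0,0]]
    - [[0.0062,-0.0006,0],[0,0,0]]

```text
time_s: 23.65
eef_pos: [488.3, 254.6, 19.1]
ee_rot: [-0.0, 0.994, 0.11, 0.0]
force: [-0.0, -1.1, 2.1]
grip_width: 0.001
```

Call:
play_rows:
  steps:
    - [[0,0,0],[0,0,0]]
    - [[0,0,0],[0,0,0]]
    - [[0,0,0],[0,0,0]]
    - [[0,0,0],[0,0,0]]

```text
time_s: 24.05
eef_pos: [487.6, 254.4, 19.0]
ee_rot: [-0.0, 0.994, 0.11, -0.0]
force: [-0.4, -0.1, 0.3]
grip_width: -0.003
```

Run:
```python
from h import *
t=np.radians(146)
d([-75+108*np.cos(t),108*np.sin(t),18])
cv2.imwrite("pics/side18.png",cams.capture("side")[:,:,::-1])
b=cv2.imread("pics/side18.png")[185:270,235:370]
cv2.imwrite("pics/c18.png",cv2.resize(b,None,fx=5.9,fy=5.9,interpolation=cv2.INTER_CUBIC))
```

```text
t 24.05 press [-79.8 107.8  19. ] d_tool [-84.8  47.4   1. ] units [-0.113   0.0632  0.0013] F [-0.4 -0.1  0.3] g -0.003
yaw 12.69 z [-0. -0. -1.] J [0.27 0.58 1.62 0.   0.94 0.05]
```

View pics/c18.png

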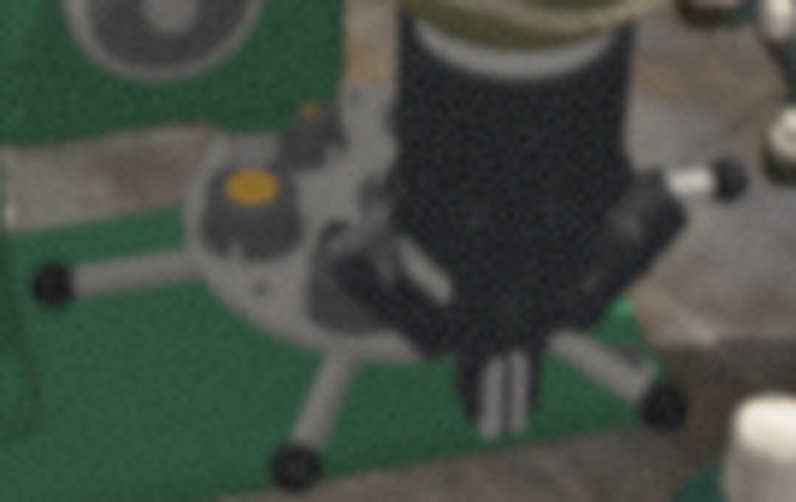

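Call:
play_rows:
  steps:
    - [[0,0,-0.03],[0,0,0]]
    - [[0,0,-0.03],[0,0,0]]
    - [[0,0,-0.005],[0,0,0]]
    - [[-0.0283,0.0158,0],[0,0,0]]
    - [[-0.0283,0.0158,0],[0,0,0]]
    - [[-0.0283,0.0158,0],[0,0,0]]
    - [[-0.0283,0.0158,0],[0,0,0]]
    - [[0,0,0],[0,0,0]]
    - [[0,0,0.03],[0,0,0]]
    - [[0,0,0.03],[0,0,0]]
    - [[0,0,0.005],[0,0,0]]
    - [[0,0,0],[0,0,0]]

```text
time_s: 25.3
eef_pos: [415.3, 189.6, 18.7]
ee_rot: [0.0, 0.994, 0.11, -0.001]
force: [-1.3, -1.0, 0.3]
grip_width: 0.002
```

Run:
```python
from h import *
t=np.radians(146)
d([-75+108*np.cos(t),108*np.sin(t),18])
```

```text
t 25.3 press [-164.5   60.5   18.7] d_tool [-0.1  0.1  0.7] units [-0.0001  0.0001  0.0009] F [-1.3 -1.   0.3] g 0.002
yaw 12.69 z [-0.001 -0.    -1.   ] J [ 0.17  0.42  1.9   0.    0.82 -0.05]
```

Call:
play_rows:
  steps:
    - [[0.0044,-0.0061,0],[0,0,0]]
    - [[0.008,-0.0097,0],[0,0,0]]
    - [[0.0044,-0.0045,0],[0,0,0]]
    - [[0.0044,-0.0045,0],[0,0,0]]
    - [[0.0048,-0.0041,0],[0,0,0]]
    - [[0.0048,-0.0041,0],[0,0,0]]
    - [[0.0051,-0.0036,0],[0,0,0]]
    - [[0.0051,-0.0036,0],[0,0,0]]
    - [[0.0054,-0.0032,0],[0,0,0]]
    - [[0.0054,-0.0032,0],[0,0,0]]
    - [[0.0056,-0.0027,0],[0,0,0]]
    - [[0.0056,-0.0027,0],[0,0,0]]
    - [[0.006,-0.0022,0],[0,0,0]]
    - [[0.006,-0.0022,0],[0,0,0]]
    - [[0.006,-0.0017,0],[0,0,0]]
    - [[0.006,-0.0017,0],[0,0,0]]
    - [[0.0062,-0.0012,0],[0,0,0]]
    - [[0.0062,-0.0012,0],[0,0,0]]
    - [[0.0062,-0.0006,0],[0,0,0]]
    - [[0.0062,-0.0006,0],[0,0,0]]

```text
time_s: 27.3
eef_pos: [487.3, 254.5, 19.1]
ee_rot: [-0.0, 0.994, 0.11, 0.0]
force: [-0.3, -0.6, 2.3]
grip_width: 0.0
```

Call:
play_rows:
  steps:
    - [[0,0,0],[0,0,0]]
    - [[0,0,0],[0,0,0]]
    - [[0,0,0],[0,0,0]]
    - [[0,0,0],[0,0,0]]
    - [[0,0,-0.03],[0,0,0]]
    - [[0,0,-0.05],[0,0,0]]
    - [[0,0,-0.05],[0,0,0]]
    - [[0,0,-0.05],[0,0,0]]
    - [[0,0,-0.05],[0,0,0]]
    - [[0,0,-0.05],[0,0,0]]
    - [[0,0,-0.05],[0,0,0]]
    - [[0,0,-0.05],[0,0,0]]
    - [[0,0,-0.04],[0,0,0]]
    - [[0,0,0],[0,0,0]]

```text
time_s: 28.7
eef_pos: [487.5, 254.6, 338.2]
ee_rot: [-0.001, 0.994, 0.111, 0.004]
force: [-0.5, 0.1, 0.3]
grip_width: -0.005
```

Run:
```python
from h import *
d([-147,-122,335])
cv2.imwrite("pics/side19.png",cams.capture("side")[:,:,::-1])
b=cv2.imread("pics/side19.png")[185:270,235:370]
cv2.imwrite("pics/c19.png",cv2.resize(b,None,fx=5.9,fy=5.9,interpolation=cv2.INTER_CUBIC))
```

```text
t 28.7 press [-79.8 108.1 338.2] d_tool [-67.4 230.    2.6] units [-0.0899  0.3067  0.0035] F [-0.5  0.1  0.3] g -0.005
yaw 12.69 z [ 0.007  0.002 -1.   ] J [0.27 0.32 1.15 0.   1.67 0.05]
```

View pics/c19.png

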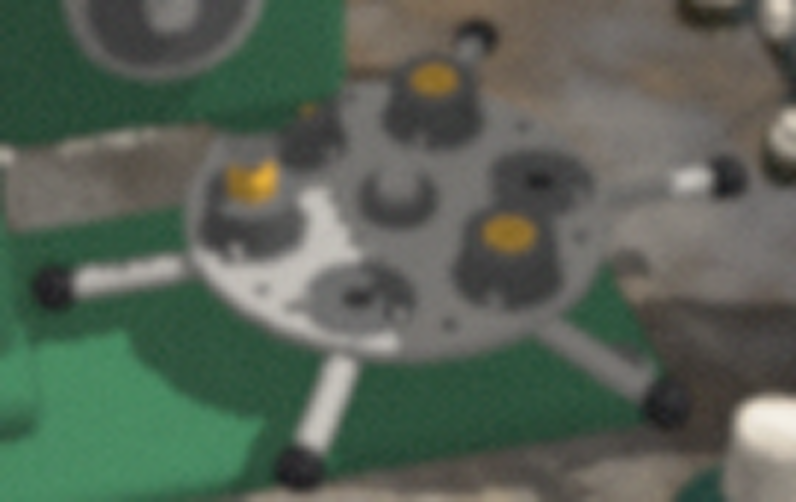

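Call:
play_rows:
  steps:
    - [[-0.0128,0.0438,0],[0,0,0]]
    - [[-0.0128,0.0438,0],[0,0,0]]
    - [[-0.0128,0.0438,0],[0,0,0]]
    - [[-0.0128,0.0438,0],[0,0,0]]
    - [[-0.0128,0.0438,0],[0,0,0]]
    - [[-0.0128,0.0438,0],[0,0,0]]
    - [[-0.0128,0.0438,0],[0,0,0]]
    - [[0,0,0],[0,0,0]]
    - [[0,0,0],[0,0,0]]
  grip: 0

```text
time_s: 29.65
eef_pos: [471.3, 15.0, 333.0]
ee_rot: [-0.0, 0.994, 0.11, -0.001]
force: [0.1, -0.2, -0.8]
grip_width: 0.997
```

Run:
```python
from h import *
d([-147,-122,245])
```

```text
t 29.65 press [-148.  -122.2  333. ] d_tool [ 1.2 -0.1 88. ] units [ 1.600e-03 -1.000e-04  1.174e-01] F [ 0.1 -0.2 -0.8] g 0.997
yaw 12.61 z [-0.002  0.001 -1.   ] J [-0.22  0.13  1.39  0.    1.62 -0.44]
```

Call:
play_rows:
  steps:
    - [[0.001,0,0.025],[0,0,0]]
    - [[0,0,0.025],[0,0,0]]
    - [[0,0,0.025],[0,0,0]]
    - [[0,0,0.025],[0,0,0]]
    - [[0,0,0.018],[0,0,0]]
    - [[0,0,0],[0,0,0]]
    - [[0,0,0],[0,0,0]]

```text
time_s: 30.35
eef_pos: [472.4, 16.1, 245.8]
ee_rot: [-0.0, 0.994, 0.111, -0.0]
force: [0.6, -0.1, 0.9]
grip_width: 1.001
```

Call:
play_rows:
  steps:
    - [[0,0,0],[0,0,0]]
    - [[0,0,0],[0,0,0]]
    - [[0,0,0],[0,0,0]]
    - [[0,0,0],[0,0,0]]
    - [[0,0,0],[0,0,0]]
    - [[0,0,0],[0,0,0]]
    - [[0,0,0],[0,0,0]]
    - [[0,0,0],[0,0,0]]
  grip: 1
  squeeze: 110

```text
time_s: 31.15
eef_pos: [472.4, 15.3, 246.0]
ee_rot: [0.0, 0.994, 0.11, 0.0]
force: [-3.4, -0.6, 5.9]
grip_width: 0.24
```

Run:
```python
from h import *
d([-147,-122,245])
cv2.imwrite("pics/side20.png",cams.capture("side")[:,:,::-1])
b=cv2.imread("pics/side20.png")[60:210,240:400]
cv2.imwrite("pics/c20.png",cv2.resize(b,None,fx=4,fy=4,interpolation=cv2.INTER_CUBIC))
```

```text
t 31.15 press [-147.  -122.1  246. ] d_tool [-0.  -0.1  1. ] units [-0.     -0.0001  0.0014] F [-3.4 -0.6  5.9] g 0.24
yaw 12.68 z [ 0. -0. -1.] J [-0.22  0.17  1.57 -0.    1.41 -0.44]
```

View pics/c20.png

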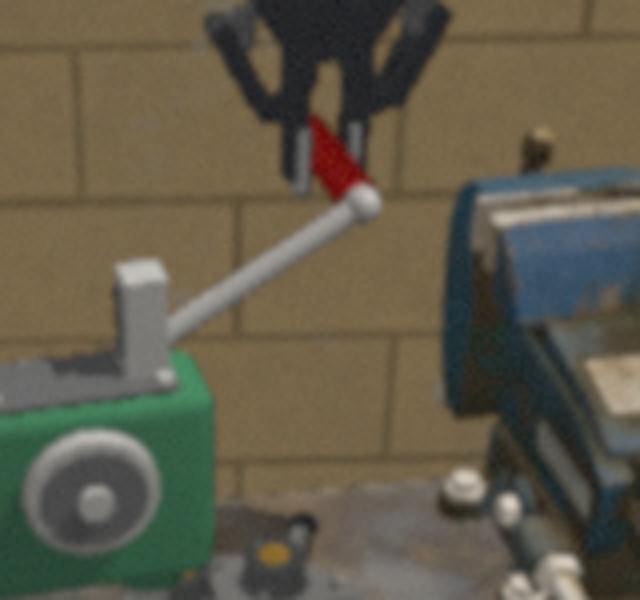

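Same grasp as before, lever up. Pull down along the arc with the harder grip.

Call:
play_rows:
  steps:
    - [[-0.0061,0,0.0111],[0,0,0]]
    - [[-0.0055,0,0.0114],[0,0,0]]
    - [[-0.0049,0,0.0117],[0,0,0]]
    - [[-0.0043,0,0.0119],[0,0,0]]
    - [[-0.0037,0,0.0121],[0,0,0]]
    - [[-0.0031,0,0.0123],[0,0,0]]
    - [[-0.0025,0,0.0124],[0,0,0]]
    - [[-0.0019,0,0.0125],[0,0,0]]
    - [[-0.0012,0,0.0126],[0,0,0]]
    - [[-0.0006,0,0.0127],[0,0,0]]
    - [[0,0,0.0127],[0,0,0]]
    - [[0.0007,0,0.0126],[0,0,0]]
    - [[0.0013,0,0.0126],[0,0,0]]
    - [[0.0019,0,0.0125],[0,0,0]]
    - [[0.0025,0,0.0124],[0,0,0]]
    - [[0.0032,0,0.0123],[0,0,0]]
    - [[0,0,0],[0,0,0]]

```text
time_s: 32.9
eef_pos: [452.5, 11.2, 97.0]
ee_rot: [-0.0, 0.994, 0.111, -0.003]
force: [-10.4, 13.1, 9.2]
grip_width: 0.24
```

```bash
cat > lev.py <<'E'
from h import *
import sys
d([-147,-122,245])
n=sys.argv[1]
cv2.imwrite(f"pics/side{n}.png",cams.capture("side")[:,:,::-1])
b=cv2.imread(f"pics/side{n}.png")[90:240,250:400]
cv2.imwrite(f"pics/c{n}.png",cv2.resize(b,None,fx=4,fy=4,interpolation=cv2.INTER_CUBIC))
for th in map(float,sys.argv[2:]):
    a=np.radians(30)-th; print(th,((proj("side",W(pose,[[17-190*np.cos(a),-57,200+190*np.sin(a)]]))-[250,90])*4).round(0), "bar",17-190*np.cos(a),200+190*np.sin(a))
E
python3 lev.py 21 .6 .7 .75 .8
```

```text
t 32.9 press [-167.2 -121.8   97. ] d_tool [ 1.930e+01  1.000e-01 -1.481e+02] units [ 2.570e-02  1.000e-04 -1.975e-01] F [-10.4  13.1   9.2] g 0.24
yaw 12.76 z [-0.006 -0.    -1.   ] J [-0.23  0.28  1.84 -0.    1.03 -0.46]
0.6 [[353. 256.]] bar -172.44574071289645 185.4978854734213
0.7 [[347. 286.]] bar -170.0515054617209 166.65732007615767
0.75 [[343. 300.]] bar -168.15130034331244 157.35031088998988
0.8 [[338. 314.]] bar -165.7883133989789 148.1499037150684
```

View pics/c21.png

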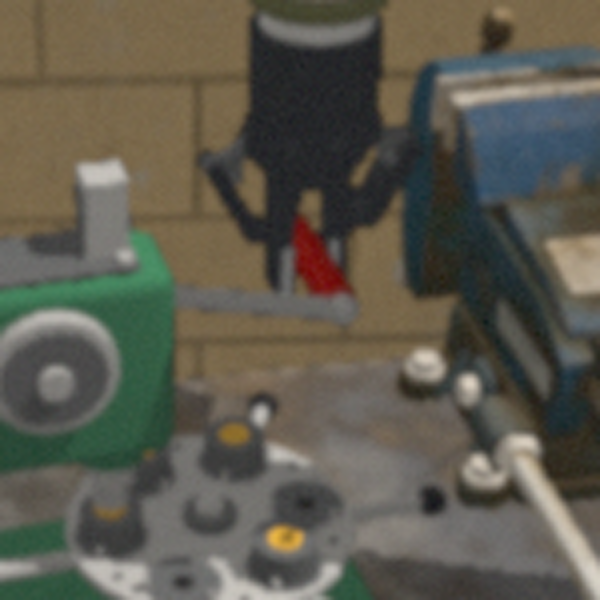

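Call:
play_rows:
  steps:
    - [[0,0,0.008],[0,0,0]]
    - [[0.003,0,0.0125],[0,0,0]]
    - [[0.0036,0,0.0125],[0,0,0]]
    - [[0.0042,0,0.012],[0,0,0]]
    - [[0.0048,0,0.012],[0,0,0]]
    - [[0.0052,0,0.0115],[0,0,0]]
    - [[0,0,0],[0,0,0]]

```text
time_s: 33.65
eef_pos: [471.0, 15.4, 47.4]
ee_rot: [0.0, 0.994, 0.112, 0.001]
force: [-1.7, 7.5, 16.4]
grip_width: 0.238
```

```bash
python3 lev.py 22 .95 1.0 1.05 1.1
```

```text
t 33.65 press [-148.3 -121.7   47.4] d_tool [   1.7    0.4 -197.6] units [ 0.0023  0.0006 -0.2635] F [-1.7  7.5 16.4] g 0.238
yaw 12.87 z [ 0.002 -0.    -1.   ] J [-0.22  0.39  1.84  0.    0.91 -0.44]
0.95 [[319. 356.]] bar -155.987416116223 121.41658021291826
1.0 [[312. 369.]] bar -151.84369285172278 112.86902167315519
1.05 [[303. 382.]] bar -147.27794828718865 104.5392452022729
1.1 [[295. 395.]] bar -142.3015944062381 96.44807090338487
```

View pics/c22.png

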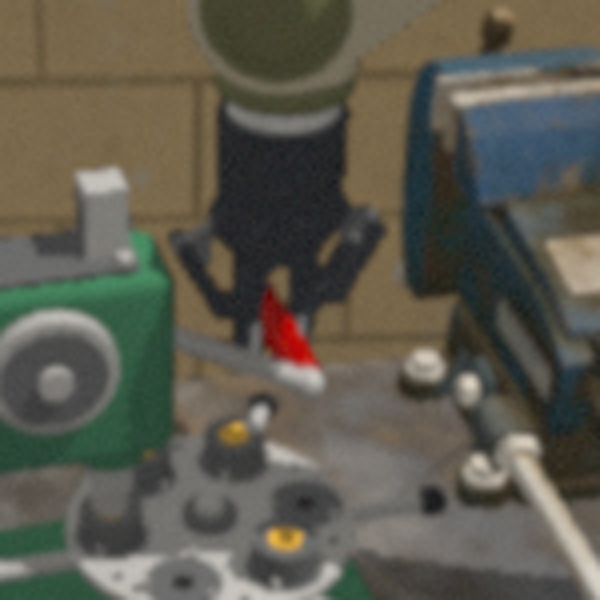

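Call:
play_rows:
  steps:
    - [[0.0022,0,0.004],[0,0,0]]
    - [[0.0022,0,0.004],[0,0,0]]
    - [[0.0023,0,0.004],[0,0,0]]
    - [[0.0024,0,0.004],[0,0,0]]
    - [[0.0025,0,0.004],[0,0,0]]
    - [[0.0025,0,0.004],[0,0,0]]
    - [[0,0,0],[0,0,0]]
    - [[0,0,0],[0,0,0]]

```text
time_s: 34.5
eef_pos: [481.1, 17.3, 30.3]
ee_rot: [0.0, 0.994, 0.111, 0.001]
force: [-6.7, 4.3, 18.5]
grip_width: 0.239
```

```bash
python3 lev.py 23 1.05 1.1 1.13 1.15
```

```text
t 34.5 press [-138.  -122.1   30.3] d_tool [-8.400e+00  1.000e-01 -2.148e+02] units [-1.120e-02  2.000e-04 -2.863e-01] F [-6.7  4.3 18.5] g 0.239
yaw 12.76 z [ 0.003 -0.    -1.   ] J [-0.21  0.44  1.83  0.    0.87 -0.43]
1.05 [[303. 382.]] bar -147.27794828718865 104.5392452022729
1.1 [[295. 395.]] bar -142.3015944062381 96.44807090338487
1.13 [[289. 402.]] bar -139.12382215483652 91.71633476943543
1.15 [[285. 407.]] bar -136.92706950193863 88.61572249843628
```

View pics/c23.png

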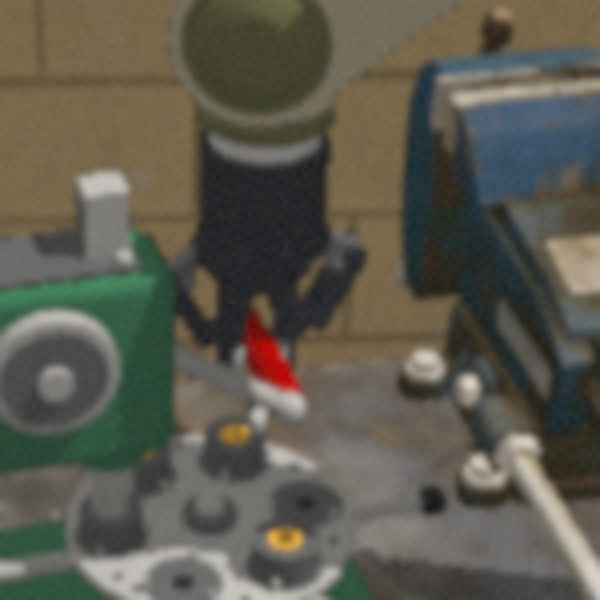

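Call:
play_rows:
  steps:
    - [[-0.0038,0,-0.006],[0,0,0]]
    - [[-0.0066,0,-0.0108],[0,0,0]]
    - [[-0.0061,0,-0.0111],[0,0,0]]
    - [[-0.0055,0,-0.0114],[0,0,0]]
    - [[-0.0049,0,-0.0117],[0,0,0]]
    - [[-0.0044,0,-0.0119],[0,0,0]]
    - [[-0.0038,0,-0.0121],[0,0,0]]
    - [[-0.0032,0,-0.0123],[0,0,0]]
    - [[-0.0025,0,-0.0124],[0,0,0]]
    - [[-0.0019,0,-0.0125],[0,0,0]]
    - [[-0.0013,0,-0.0126],[0,0,0]]
    - [[-0.0007,0,-0.0126],[0,0,0]]
    - [[0,0,0],[0,0,0]]
  squeeze: 60

```text
time_s: 35.85
eef_pos: [447.8, 9.9, 133.2]
ee_rot: [0.0, 0.994, 0.111, 0.001]
force: [1.6, -7.1, 5.1]
grip_width: 0.235
```

```bash
python3 lev.py 24 .45 .5 .55 .6
```

```text
t 35.85 press [-172.1 -122.   133.2] d_tool [ 2.520e+01  1.000e-01 -1.118e+02] units [ 3.360e-02  1.000e-04 -1.491e-01] F [ 1.6 -7.1  5.1] g 0.235
yaw 12.71 z [ 0.001 -0.    -1.   ] J [-0.24  0.22  1.82  0.    1.11 -0.46]
0.45 [[357. 211.]] bar -172.48563816685277 213.9711462844158
0.5 [[357. 226.]] bar -172.9470967453048 204.48335120527278
0.55 [[355. 241.]] bar -172.93378650442924 194.98435008300078
0.6 [[353. 256.]] bar -172.44574071289645 185.4978854734213
```

View pics/c24.png

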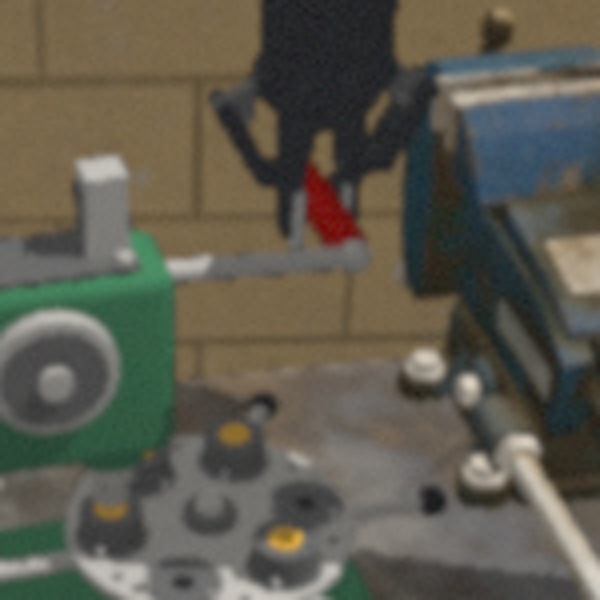

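Call:
play_rows:
  steps:
    - [[0,0,-0.0127],[0,0,0]]
    - [[0.0006,0,-0.0127],[0,0,0]]
    - [[0.0012,0,-0.0126],[0,0,0]]
    - [[0.0019,0,-0.0125],[0,0,0]]
    - [[0.0025,0,-0.0124],[0,0,0]]
    - [[0.0031,0,-0.0123],[0,0,0]]
    - [[0.0037,0,-0.0121],[0,0,0]]
    - [[0.0043,0,-0.0119],[0,0,0]]
    - [[0.0049,0,-0.0117],[0,0,0]]
    - [[0.0055,0,-0.0114],[0,0,0]]
    - [[0,0,0],[0,0,0]]

```text
time_s: 37.0
eef_pos: [462.4, 13.3, 225.1]
ee_rot: [0.001, 0.994, 0.111, -0.008]
force: [-40.4, 8.6, 20.0]
grip_width: 0.238
```

```bash
python3 lev.py 25 0 .05 .1 .15
```

```text
t 37.0 press [-157.2 -121.9  225.1] d_tool [  9.9   0.1 -20. ] units [ 0.0131  0.0002 -0.0267] F [-40.4   8.6  20. ] g 0.238
yaw 12.73 z [-0.015 -0.003 -1.   ] J [-0.22  0.17  1.62 -0.01  1.37 -0.44]
0.0 [[322.  79.]] bar -147.54482671904336 295.0
0.05 [[329.  93.]] bar -152.08720961300358 286.6574609903163
0.1 [[336. 107.]] bar -156.2069625418478 278.09832345849003
0.15 [[342. 122.]] bar -159.89378826877973 269.34398079083815
```

View pics/c25.png

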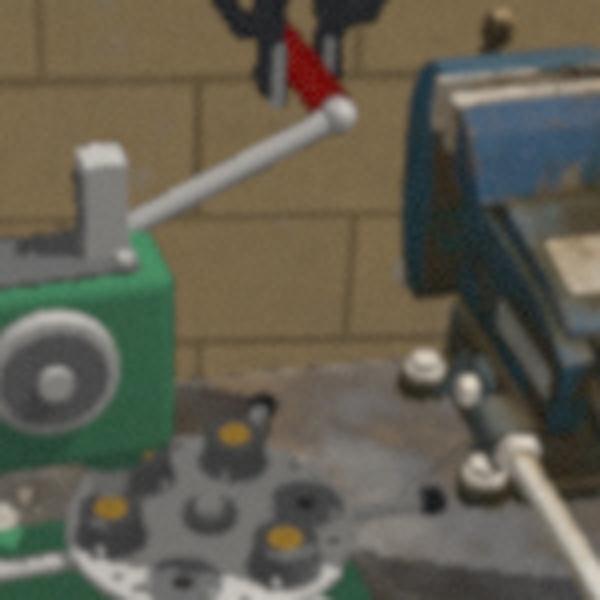

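Call:
play_rows:
  steps:
    - [[-0.004,0,0],[0,0,0]]
    - [[-0.004,0,-0.001],[0,0,0]]
    - [[0.0015,0,-0.004],[0,0,0]]
    - [[0.002,0,-0.004],[0,0,0]]
    - [[0.002,0,-0.004],[0,0,0]]
    - [[0,0,0],[0,0,0]]

```text
time_s: 37.65
eef_pos: [466.7, 14.0, 234.5]
ee_rot: [0.0, 0.994, 0.111, 0.001]
force: [3.1, -20.0, -0.3]
grip_width: 0.238
```

```bash
python3 lev.py 26 0 .05 .1 .15
```

```text
t 37.65 press [-152.8 -122.1  234.5] d_tool [  5.8  -0.1 -10.5] units [ 0.0078 -0.0002 -0.014 ] F [  3.1 -20.   -0.3] g 0.238
yaw 12.69 z [ 0.002 -0.    -1.   ] J [-0.22  0.16  1.61  0.    1.37 -0.44]
0.0 [[322.  79.]] bar -147.54482671904336 295.0
0.05 [[329.  93.]] bar -152.08720961300358 286.6574609903163
0.1 [[336. 107.]] bar -156.2069625418478 278.09832345849003
0.15 [[342. 122.]] bar -159.89378826877973 269.34398079083815
```

View pics/c26.png

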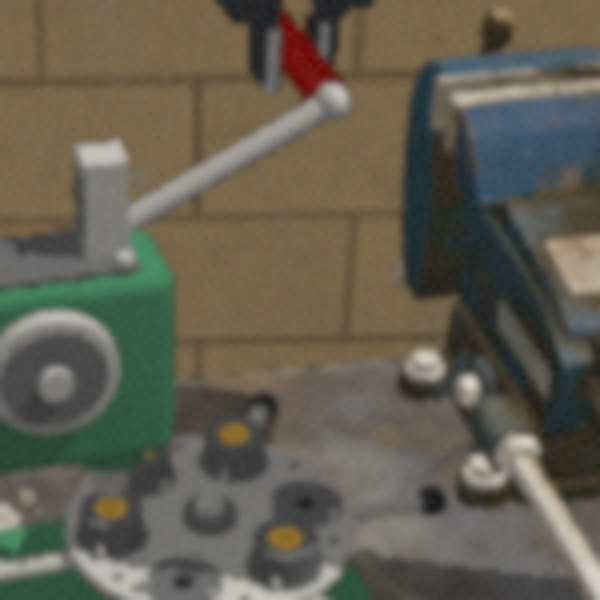

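Call:
play_rows:
  steps:
    - [[0.002,0,-0.004],[0,0,0]]
    - [[0.002,0,-0.004],[0,0,0]]
    - [[0.0022,0,-0.004],[0,0,0]]
    - [[0.002,0,-0.004],[0,0,0]]
    - [[0.0005,0,-0.003],[0,0,0]]
    - [[0,0,0],[0,0,0]]

```text
time_s: 38.3
eef_pos: [472.3, 15.5, 246.5]
ee_rot: [-0.001, 0.994, 0.111, -0.001]
force: [5.2, 11.4, -9.3]
grip_width: 0.239
```

```bash
python3 lev.py 27 0 .05 .1 .15
```

```text
t 38.3 press [-147.  -121.9  246.5] d_tool [-0.   0.1  1.5] units [-0.      0.0002  0.002 ] F [ 5.2 11.4 -9.3] g 0.239
yaw 12.69 z [-0.002  0.001 -1.   ] J [-0.22  0.17  1.57  0.    1.41 -0.44]
0.0 [[322.  79.]] bar -147.54482671904336 295.0
0.05 [[329.  93.]] bar -152.08720961300358 286.6574609903163
0.1 [[336. 107.]] bar -156.2069625418478 278.09832345849003
0.15 [[342. 122.]] bar -159.89378826877973 269.34398079083815
```

View pics/c27.png

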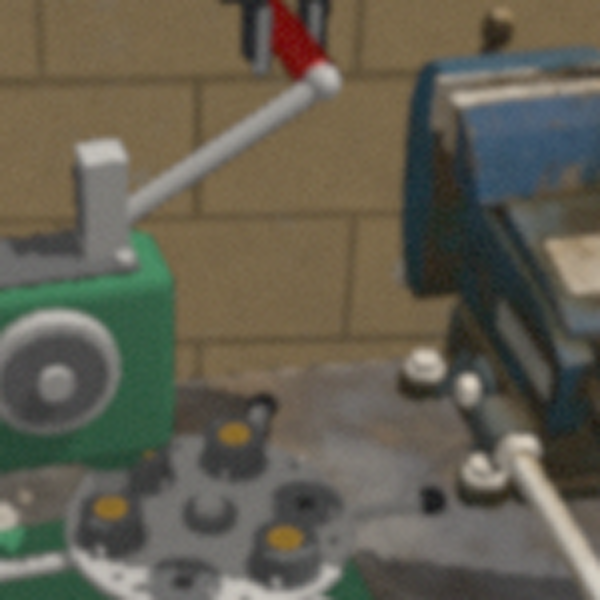

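Call:
play_rows:
  steps:
    - [[0,0,-0.002],[0,0,0]]
    - [[0,0,0],[0,0,0]]
    - [[0,0,0],[0,0,0]]
    - [[0,0,0],[0,0,0]]
    - [[0,0,0],[0,0,0]]
    - [[0,0,0],[0,0,0]]
    - [[0,0,0],[0,0,0]]
    - [[0,0,-0.02],[0,0,0]]
    - [[0,0,-0.04],[0,0,0]]
    - [[0,0,-0.05],[0,0,0]]
    - [[0,0,-0.02],[0,0,0]]
    - [[0,0,0],[0,0,0]]
    - [[0,0,0],[0,0,0]]
  grip: 0

```text
time_s: 39.65
eef_pos: [472.1, 15.4, 346.2]
ee_rot: [-0.0, 0.994, 0.11, -0.001]
force: [-0.0, -0.1, -0.1]
grip_width: 0.998
```

```bash
python3 lev.py 28 0
python3 - <<'E'
from h import *
cv2.imwrite("pics/top28.png",cams.capture("top")[:,:,::-1])
b=cv2.imread("pics/side28.png")[190:275,235:370]
cv2.imwrite("pics/d28.png",cv2.resize(b,None,fx=5.9,fy=5.9,interpolation=cv2.INTER_CUBIC))
im=cv2.imread("pics/side28.png"); hsv=cv2.cvtColor(im,cv2.COLOR_BGR2HSV)
m=((hsv[...,0]>14)&(hsv[...,0]<32)&(hsv[...,1]>120)&(hsv[...,2]>90)).astype(np.uint8)
k,l,st,c=cv2.connectedComponentsWithStats(m)
for i in range(1,k):
    if st[i,4]>5 and 190<c[i][1]<250: print(c[i].round(1),st[i])
for a in(0,120,240,300):
    t=np.radians(a); print(a,[proj("side",W(pose,[-75+57*np.cos(t),57*np.sin(t),z])).round(1)[0].tolist() for z in(83,95)])
E
```

```text
t 39.65 press [-147.2 -122.   346.2] d_tool [3.000e-01 1.000e-01 1.012e+02] units [4.000e-04 1.000e-04 1.349e-01] F [-0.  -0.1 -0.1] g 0.998
yaw 12.68 z [-0.001  0.    -1.   ] J [-0.22  0.13  1.35 -0.    1.66 -0.44]
0.0 [[322.  79.]] bar -147.54482671904336 295.0
[308.1 198.1] [305 196   7   5  30]
[277.5 216.5] [274 215   8   4  28]
[320.6 224.1] [317 222   8   6  38]
0 [[277.9, 216.0], [277.8, 211.8]]
120 [[321.6, 223.6], [321.8, 219.3]]
240 [[308.6, 197.6], [308.7, 193.4]]
300 [[285.0, 201.2], [284.9, 197.1]]
```

View pics/d28.png

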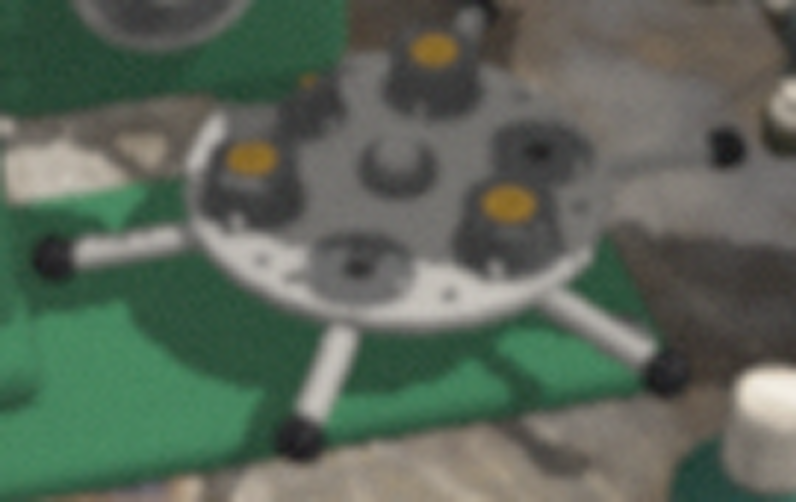

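View pics/side28.png

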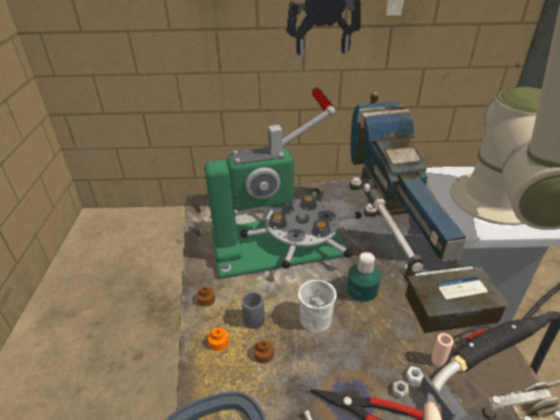

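View pics/top28.png

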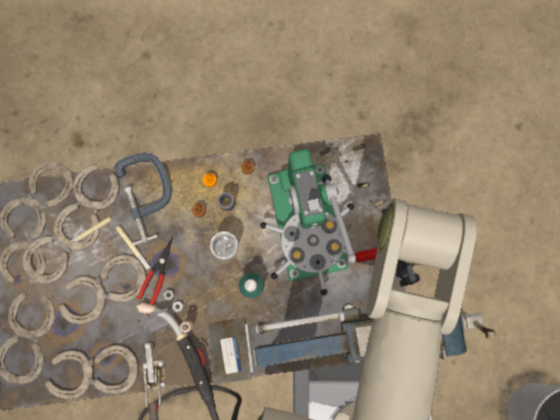

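```bash
python3 -c "
from rig import ctrl
print(ctrl.finish_job())"
```

```text
the job is handed in; nothing more can be done
None
```

I pressed both proud bushes and handed the job in at about 40 s of the 72 s allowed; the hand-in gave no verdict.

**What I did:** The side picture showed one proud bush at 60°. The one at 300° was mostly hidden, and I took it as the second by elimination. I turned the dial one notch anticlockwise and pressed the 300° bush. I then turned it back two notches clockwise and pressed the 60° bush. Each time I gripped the lever, pulled it to about 1.12–1.13 rad, and eased it up at roughly 0.5 rad/s until the wrist force showed it on its stop. Only then did I let go.

**Last checks:**
- **Bushes and collars:** All three collars clearly visible from the side show brass at flush height, within about 1 pixel (a proud bush would sit about 4 pixels higher). The fourth collar (300°, flush from the start) is mostly hidden from the side. All four are in their nests in the top view.
- **Lever:** Its grip end was back at its starting pixel, i.e. 0 rad.
- **Bystanders:** The tin, cup and pipe offcut look unmoved by eye in both pictures.
- **Robot:** The arm stands clear above the lever with no contact force.

**What went wrong or disagreed:**
- **Finger height:** The fingertips stood about 20 mm higher (shut) than the reported TCP, so my first dial push passed over the spoke without touching it. I corrected the height from the picture.
- **Grip slip:** The grip slid along the fingers during the strokes, so I corrected the path from the pictures. The highest force I read was about 46 N at the wrist, near the top of the second return. It comes from pulling on the gripped lever, and I relaxed it before going on.

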